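# Load cured shampoo bars dome up and send the tray into the drying tunnel

## Robot

A 6-joint arm with a two-finger parallel gripper is mounted at the origin on the work surface. World frame = base frame: x ahead of the robot, y to its left, z up, the work surface at z = 0. Lengths are in m, angles in rad, forces in N, time in s.
With the tool pointing down it reaches from about 0.325 to 0.925 m from the base axis. Payload 3.1 kg.
Tool frame: the origin (TCP) lies between the finger pads; the fingertips stand 17 mm ahead of it and the grasp point (between the pads) lies 2 mm behind it; z points along the fingers, y is the line along which they close (so a half turn about z gives the same grasp; the last joint's range is limited). The gripper opens to 85 mm and grips with 20 to 120 N. Pads are 22 mm wide; open, the fingers measure 114 mm over their backs; the gripper's body (76 mm by 85 mm) begins 54 mm behind the grasp point. The pads swing forward as they close: fully open they stand 13 mm farther back than shut.
Start: joints at [-1.22, 0.217, 1.613, -0, 1.311, -0.112], TCP at [0.279, -0.559, 0.248] pointing down, gripper open.
Joint ranges: [-2.75, 2.75], [-0.78, 2.1], [0.31, 2.55], [-1.13, 4.27], [0.13, 2.63], [-2.58, 2.58]. Speed limits (rad/s): [2.79, 2.79, 3.14, 3.14, 3.14, 3.14].

## Interface

Orientations are given as a rotation vector (axis times angle).
In Python, from rig import ctrl gives the robot as it stands.
- The arm moves only by the tool servo_tool, never from a script. Its argument "plan" is a list of rows, each an object with "slide": the shift along the tool's x, y, z in m, a list of three; "twist": the turn, a rotation vector about the tool's x, y, z in degrees, a list of three. A call has 1 to 5 rows; each row shifts and turns the commanded pose from where the row before left it, along the tool's axes as they then stand; what a row does not reach is not made up. A row lasts 1/12 s, in which the tool goes at most 41.7 mm and 7.16 degrees, less where a joint would pass 70% of its speed; a pose out of reach is approached as far as the arm can. A call with a gripper value outside its range is refused whole. "gripper" is the opening in per cent of the stroke, from 0 (shut) to 100 (fully open), set as the call begins (left out, the last holds). The fingers move at their own pace and stop on an object; "grip_force" is the grip in N (left out, the last holds). Time passes only in rows, so rows that do not move let the fingers close. It gives the time, the measured TCP pose, the force, the opening and the grip force at its end, in the units of the state.
- ctrl.read_state(): the state, without advancing time (a new reading comes with each control period).
- ctrl.read_camera(name): name is "scene" or "top"; returns a dict with "img" (384x512x3 uint8, red, green, blue), "intrinsics" (3x3 intrinsics, pixels), "rvec" (rotation vector, rad) and "tvec" (3), from world to camera coordinates, as OpenCV has them. Camera axes: x right, y down, z forward; pixel columns grow to the right and rows downward; lengths in m; the calibration is good to about 2 mm. A picture is of the moment at which its call begins. There is no depth.
- ctrl.hand_in(): hands the job in; it is judged then, once.
Trained networks look in a picture, given as the dict that the camera call returned (one of the last four; its "shot" number tells which), for a name from the list of things; names that differ only in an ending like _2 or _b are one class to them, and where a whole thing is asked for, a point or a joint stands for the part that bears it (a point fixed in the world has none). Each returns a list of dicts, best first, with "score" (0 to 1); they miss things now and then, are a little off and sometimes report something else, mostly with a low value. They report only what shows in the picture. A call takes as long as a camera call.
- ctrl.silhouettes(picture, name): "pixels" (384x512 bool, what is visible of it) and "box" ([left, top, width, height] as shares, 0 to 1, of the picture: columns of its width, rows of its height, round what is visible of it).
- ctrl.pinpoint(picture, name): "xy" ([column, row] as shares, 0 to 1, of the picture: columns of its width, rows of its height: a listed point, or the origin of a listed thing).
The state is a dict: "time": time; "joint_positions": joint angles; "dq": joint speeds; "joint_torque": joint torques, N m; "eef_pos": TCP position; "tcp_rot": TCP orientation; "contact_force": force on the tool from outside, world axes, zero at the start; "wrist_torque": the same for the moment, N m; "opening": finger opening in m; "grip_force": force on a finger pad.
Only numpy, scipy, OpenCV 4.12 (cv2) and the standard library are available. Lean on these libraries where they do the work, as an engineer would, in place of code of your own. Each camera call takes 0.05 s, during which the arm holds its last target. There are 200 camera calls.

## Task

Lay every soap bar that stands in the wire drying rack into the white carrier tray, one to a pocket, lying flat with its domed face up. When all of them are loaded, slide the tray through the hinged flap into the drying tunnel until it is wholly inside and the flap has fallen shut behind it, then switch the fan on with the lever on the tunnel's roof. The bars must still lie dome up in their pockets, and leave the bottle, jar and bowl where they stand.

Things in the scene. Friction and masses are not known exactly. Their poses are not given: they have to be found in the camera images.
- bar1: pale green soap bar, 62 mm diameter, 36 mm thick, 105 g: flat base, straight side 26 mm, then a dome narrowing over the last 10 mm to a flat 36 mm wide. Origin on its axis at mid-thickness; +y points out of the domed face. Starts on edge in a rack slot, axis 42 mm above the table, dome to either side. May be absent
- bar2: pale green soap bar, 62 mm diameter, 36 mm thick, 105 g: flat base, straight side 26 mm, then a dome narrowing over the last 10 mm to a flat 36 mm wide. Origin on its axis at mid-thickness; +y points out of the domed face. Starts on edge in a rack slot, axis 42 mm above the table, dome to either side. May be absent
- bar3: pale green soap bar, 62 mm diameter, 36 mm thick, 105 g: flat base, straight side 26 mm, then a dome narrowing over the last 10 mm to a flat 36 mm wide. Origin on its axis at mid-thickness; +y points out of the domed face. Starts on edge in a rack slot, axis 42 mm above the table, dome to either side. May be absent
- bar4: pale green soap bar, 62 mm diameter, 36 mm thick, 105 g: flat base, straight side 26 mm, then a dome narrowing over the last 10 mm to a flat 36 mm wide. Origin on its axis at mid-thickness; +y points out of the domed face. Starts on edge in a rack slot, axis 42 mm above the table, dome to either side. May be absent
- rack: fixed wire drying rack, 168 x 188 mm; origin at its centre on the table. Slots at x = +-56, y = +-62.5 mm, not all filled. A bar stands on two rails, its axis along the rack's y, between wire hoops (26 mm wide in x, tops 41 mm above the table) 2 mm off each face; its two sides in the x direction are free to grip. Lift a bar 40 mm or more to clear the hoops
- tray: loose white plastic tray, 186 (x) x 218 (y) x 10 mm, 0.55 kg; origin at the centre of its underside, +y towards its leading edge, which faces the tunnel. Four round pockets 70 mm wide, 6 mm deep, around a low grip lug; behind the rear pockets a plain border 40 mm wide. It slides on the table, drawn by the lug or pushed at its rear edge
- pocket1 (a point): centre of the floor of a tray pocket (4 mm above the tray's underside), at tray x = 50, y = 66 mm
- pocket2 (a point): centre of the floor of a tray pocket (4 mm above the tray's underside), at tray x = 50, y = -34 mm
- pocket3 (a point): centre of the floor of a tray pocket (4 mm above the tray's underside), at tray x = -50, y = 66 mm
- pocket4 (a point): centre of the floor of a tray pocket (4 mm above the tray's underside), at tray x = -50, y = -34 mm
- lug (a point): top centre of the tray's grip lug, amid the pockets: an upright block 16 mm wide (tray x), 30 mm long (tray y), from the tray's top (10 mm) to 34 mm above the table
- tunnel: fixed bench-top drying tunnel, steel frame, clear sides and roof, closed far end. Origin on the table at the centre of its entrance; +y points inward. Outside 256 mm wide. Entrance 230 mm wide, header's underside 138 mm above the table; inside 275 mm long, its floor is the table, roof 165 mm high
- flap (a joint): aluminium flap over the entrance, hinge at its top edge, 132 mm up and 6 mm inside the tunnel's origin; 218 mm wide, lower edge 14 mm above the table (the tray passes under it, its bars push it). 0 = hanging shut, grows (rad, to 1.5) as it swings inward (never outward). 110 g, no spring: it drags over the bars and falls shut once the rear bars' centres are 105 mm inside
- flap_edge (a point): middle of the flap's lower edge
- fan_switch (a joint): toggle lever on a block (70 x 50 x 25 mm) on the tunnel's roof, pivot 22 mm above the roof, hinge along the tunnel's y. 0 = off, leaning 0.5 rad to the tunnel's -x side (towards the robot); push it over towards +x: 1.0 rad = fully on. It stays where it is left
- fan_switch_tip (a point): tip of the fan switch lever, 50 mm from its pivot, which lies at x = 50, y = 70, z = 187 mm in the tunnel's frame
- oil: bystander: amber bottle, 60 mm diameter, 130 mm tall; origin at centre of its underside
- jar: bystander: white jar, 72 mm diameter, 80 mm tall; origin at centre of its underside
- bowl: bystander: steel bowl, 130 mm diameter, 55 mm tall; origin at centre of its underside

How it is judged:
On the way, in this order (a step that is already met when the one before it is completed fails the run):
1. every bar present lies dome up in a tray pocket while the tray is still outside the tunnel ((horizontal distance between bar1 and pocket1 below 0.008 m or horizontal distance between bar1 and pocket2 below 0.008 m or horizontal distance between bar1 and pocket3 below 0.008 m or horizontal distance between bar1 and pocket4 below 0.008 m) and angle between each of bar1, bar2, bar3, bar4's own y axis and vertical below 0.14 rad and z of bar1 in the frame of tray between 0.016 and 0.026 m and (horizontal distance between bar2 and pocket1 below 0.008 m or horizontal distance between bar2 and pocket2 below 0.008 m or horizontal distance between bar2 and pocket3 below 0.008 m or horizontal distance between bar2 and pocket4 below 0.008 m) and z of bar2 in the frame of tray between 0.016 and 0.026 m and (horizontal distance between bar3 and pocket1 below 0.008 m or horizontal distance between bar3 and pocket2 below 0.008 m or horizontal distance between bar3 and pocket3 below 0.008 m or horizontal distance between bar3 and pocket4 below 0.008 m) and z of bar3 in the frame of tray between 0.016 and 0.026 m and (horizontal distance between bar4 and pocket1 below 0.008 m or horizontal distance between bar4 and pocket2 below 0.008 m or horizontal distance between bar4 and pocket3 below 0.008 m or horizontal distance between bar4 and pocket4 below 0.008 m) and z of bar4 in the frame of tray between 0.016 and 0.026 m and y of tray in the frame of tunnel below -0.09 m), for 0.3 s.
2. the loaded tray pushes the flap open (value of joint flap above 0.35 rad and y of tray in the frame of tunnel above -0.09 m), for 0.1 s.
3. the tray is wholly inside and the flap shut, with the fan still off (y of tray in the frame of tunnel above 0.112 m and value of joint flap below 0.05 rad and value of joint fan_switch below 0.3 rad), for 0.2 s.
At the end, for the whole second after the job is handed in: Each bar lies on the floor of a tray pocket, within 8 mm of its centre, domed face up within 8 degrees. The tray is flat, at rest and wholly inside the tunnel, the flap hangs shut (within 0.05 rad) and the fan switch is on (above 0.8 rad) ((horizontal distance between bar1 and pocket1 below 0.008 m or horizontal distance between bar1 and pocket2 below 0.008 m or horizontal distance between bar1 and pocket3 below 0.008 m or horizontal distance between bar1 and pocket4 below 0.008 m) and angle between each of bar1, bar2, bar3, bar4's own y axis and vertical below 0.14 rad and z of bar1 in the frame of tray between 0.016 and 0.026 m and (horizontal distance between bar2 and pocket1 below 0.008 m or horizontal distance between bar2 and pocket2 below 0.008 m or horizontal distance between bar2 and pocket3 below 0.008 m or horizontal distance between bar2 and pocket4 below 0.008 m) and z of bar2 in the frame of tray between 0.016 and 0.026 m and (horizontal distance between bar3 and pocket1 below 0.008 m or horizontal distance between bar3 and pocket2 below 0.008 m or horizontal distance between bar3 and pocket3 below 0.008 m or horizontal distance between bar3 and pocket4 below 0.008 m) and z of bar3 in the frame of tray between 0.016 and 0.026 m and (horizontal distance between bar4 and pocket1 below 0.008 m or horizontal distance between bar4 and pocket2 below 0.008 m or horizontal distance between bar4 and pocket3 below 0.008 m or horizontal distance between bar4 and pocket4 below 0.008 m) and z of bar4 in the frame of tray between 0.016 and 0.026 m and y of tray in the frame of tunnel above 0.112 m and value of joint flap below 0.05 rad and value of joint fan_switch above 0.8 rad and angle between tray's own z axis and vertical below 0.05 rad and linear speed of each of tray, bar1, bar2, bar3, bar4 below 0.01 m/s); the robot touches nothing.
It fails at once if a bystander is moved more than 25 mm or knocked over (distance of any of oil, jar, bowl from where it was at the start of the episode above 0.025 m or angle between any of oil, jar, bowl's own z axis and vertical above 0.4 rad).
Of bar1, bar2, bar3, bar4 only 3 to 4 are there at a start; the rules pass over those that are not, and their reading is None.
At some moment in a run one of tray may be knocked a few centimetres aside while the robot is not near it.
It also fails if it takes over 208 s, if anything falls off the work surface, if the arm or the gripper's body presses on something with over 40 N, if the wrist force passes 120 N, or if a joint passes its speed limit or range.

## Working session

There is one attempt and no reset: what is moved stays moved. The work goes in short steps, Python scripts to look and compute and a tool call to move; the robot and the scene stay as the last step left them, time stands still between calls to the robot, and variables do not carry over. Pictures are saved under pics/ and viewed, at most 14 in all, crops included, and the job is handed in when it is done.

Besides the shell and the picture viewer there is one more tool, called after "Request:" by a JSON object that holds its "method" and its "body", one argument or row to a line. servo_tool: Moves the arm, as the interface text tells. Its arguments: {"type":"object","properties":{"plan":{"type":"array","items":{"type":"object","properties":{"slide":{"type":"array","items":{"type":"number"}},"twist":{"type":"array","items":{"type":"number"}}}}},"gripper":{"type":"number"},"grip_force":{"type":"number"}},"required":["plan"]}

```bash
mkdir -p pics; ls; cat > h.py <<'E'
from rig import ctrl
import numpy as np, cv2
def shot(n,save=None):
    p=ctrl.read_camera(n)
    if save: cv2.imwrite(f'pics/{save}.png',cv2.cvtColor(p['img'],cv2.COLOR_RGB2BGR))
    return p
def P(p):
    R=cv2.Rodrigues(np.array(p['rvec'],float))[0]; return np.array(p['intrinsics'],float)@np.c_[R,np.array(p['tvec'],float)]
def proj(p,X):
    X=np.atleast_2d(X); x=np.c_[X,np.ones(len(X))]@P(p).T; return x[:,:2]/x[:,2:]
def tri(pa,a,pb,b):
    X=cv2.triangulatePoints(P(pa),P(pb),np.array(a,float).reshape(2,1),np.array(b,float).reshape(2,1)); return (X[:3]/X[3]).ravel()
def atz(p,uv,z):
    M=P(p); H=np.c_[M[:,:2],M[:,2]*z+M[:,3]]; x=np.linalg.solve(H,[uv[0],uv[1],1]); return x[:2]/x[2]
def pin(p,name): return [(np.array(d['xy'])*[512,384],round(d['score'],2)) for d in ctrl.pinpoint(p,name)]
E
python3 - <<'E'
from h import *
s=shot('scene','s0');t=shot('top','t0')
for p in(s,t):
    R=cv2.Rodrigues(np.array(p['rvec'],float))[0];print('cam',-R.T@np.array(p['tvec']),R[2],p['intrinsics'][0][0])
for n in ['bar1','rack','tray','lug','pocket1','tunnel','flap_edge','fan_switch_tip','oil','jar','bowl']:
    print(n,*[[(a.round(1).tolist(),c) for a,c in pin(p,n)] for p in(s,t)])
print(ctrl.read_state())
E
```

```text
pics
cam [ 1.29797397 -0.02909697  0.80887933] [-0.71176022 -0.01207217 -0.70231877] 348.38923641194833
cam [ 0.54365892 -0.03367826  1.01594518] [ 0.07158762  0.02569944 -0.99710318] 380.71569164265384
bar1 [([140.0, 196.8], 0.71), ([153.2, 170.8], 0.7), ([317.5, 268.2], 0.67), ([195.0, 174.8], 0.66), ([182.0, 198.6], 0.63)] [([355.6, 245.1], 0.88), ([355.6, 205.1], 0.7), ([404.0, 205.7], 0.68), ([400.5, 248.7], 0.58)]
rack [([172.6, 198.1], 0.91)] []
tray [([263.5, 202.0], 0.97)] [([263.2, 219.4], 0.63)]
lug [([264.3, 193.1], 0.85), ([347.3, 201.8], 0.48)] [([253.1, 219.0], 0.69), ([356.7, 207.6], 0.59), ([278.5, 235.5], 0.34), ([328.5, 128.0], 0.3)]
pocket1 [([283.9, 211.9], 0.72), ([250.2, 213.9], 0.69), ([346.9, 203.1], 0.59), ([277.3, 190.4], 0.58)] [([276.4, 234.9], 0.85), ([232.4, 207.5], 0.76), ([269.3, 202.4], 0.58), ([241.0, 241.9], 0.57)]
tunnel [([247.8, 190.2], 0.57)] [([157.0, 222.5], 0.87)]
flap_edge [([349.1, 202.4], 0.93)] [([155.9, 223.7], 0.62), ([263.3, 219.4], 0.21)]
fan_switch_tip [([391.3, 148.4], 0.62)] [([96.9, 210.9], 0.5)]
oil [([313.7, 264.6], 0.56)] [([2
[... 171 characters left out ...]
.85)]
{'time': 1.2, 'joint_positions': array([-1.22019915e+00,  2.16934713e-01,  1.61343092e+00,  3.86305487e-06,
        1.31127708e+00, -1.12168614e-01]), 'dq': array([ 0.00041074, -0.00049115, -0.0011074 , -0.00026011, -0.00056496,
        0.00099384]), 'joint_torque': array([ 6.57769197e-04, -3.96896589e+01, -3.04249442e+01, -1.26149812e-04,
        7.14353646e-04, -1.52253804e-06]), 'eef_pos': array([ 0.27905435, -0.55924562,  0.24826251]), 'tcp_rot': array([-3.05782136e+00, -7.20428893e-01,  3.53012965e-06]), 'contact_force': array([-0.63744183,  0.25137006,  0.10792008]), 'wrist_torque': array([-0.02300286,  0.00088348,  0.0351424 ]), 'grip_force': 0.0, 'opening': 0.08573022054770583}
```

View pics/s0.png

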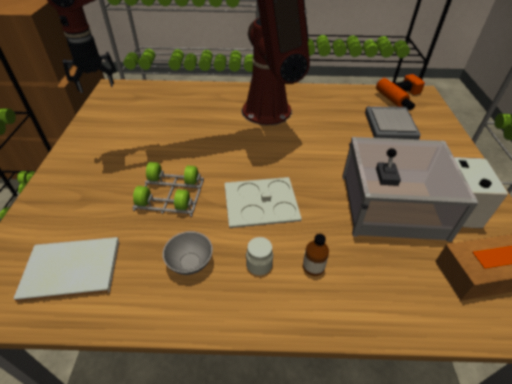

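View pics/t0.png

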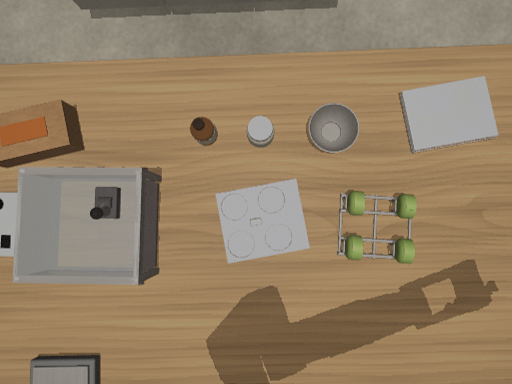

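```bash
cat >> h.py <<'E'
def sil(p,name):
    L=ctrl.silhouettes(p,name); return [(d['pixels'].astype(np.uint8),round(d['score'],2)) for d in L]
def rect(p,m,z):
    c=max(cv2.findContours(m,cv2.RETR_EXTERNAL,cv2.CHAIN_APPROX_NONE)[0],key=cv2.contourArea)[:,0]
    w=np.array([atz(p,q,z) for q in cv2.convexHull(c)[:,0]],np.float32)
    (c,s,a)=cv2.minAreaRect(w*1000); return np.round(c,1),np.round(s,1),round(a,1)
E
python3 - <<'E'
from h import *
s=shot('scene');t=shot('top')
for n,z in(('tray',.010),('rack',.03),('tunnel',.16)):
    for k,p in(('s',s),('t',t)):
        for m,sc in sil(p,n)[:2]: print(n,k,sc,m.sum(),*rect(p,m,z))
for n in('pocket1','lug'):
  for k,p in(('s',s),('t',t)):
    print(n,k,[(atz(p,a,.004 if n!='lug' else .034).round(4).tolist(),c) for a,c in pin(p,n)])
B=pin(t,'bar1'); S=pin(s,'bar1')
for a,c in B:
    best=min(((np.linalg.norm(proj(s,X)[0]-b),X,b) for b,_ in S for X in [tri(s,b,t,a)]),key=lambda q:q[0]); print('bar',a.round(),best[1].round(4),best[0].round(1), atz(t,a,.042).round(4))
for n in('flap_edge','fan_switch_tip','oil','jar','bowl'):
    a,b=pin(s,n)[0][0],pin(t,n)
    if b: print(n,tri(s,a,t,b[0][0]).round(3))
cr=lambda p,r0,r1,c0,c1:cv2.resize(p['img'][r0:r1,c0:c1],(400,400),interpolation=cv2.INTER_CUBIC)
cv2.imwrite('pics/rack.png',np.hstack([cr(t,180,270,330,420),cr(s,150,230,125,205)])[:,:,::-1])
E
```

```text
tray s 0.82 3083 [545.2 -19. ] [193.3 217.2] 8.9
tray t 0.56 5958 [537.9 -20.9] [189.6 225.2] 8.7
rack s 0.9 636 [ 518.9 -304.4] [182.4 135.4] 85.2
rack s 0.58 3028 [564.4 -18.1] [189.5 213.5] 8.6
rack t 0.72 379 [ 476.2 -222.3] [17.8 63.5] 87.4
tunnel s 0.9 13607 [605.5 415.5] [435.7 400.5] 87.0
tunnel t 0.84 17507 [539.6 393.8] [372.  266.4] 88.2
pocket1 s [([0.582, 0.0612], 0.91), ([0.4709, 0.0337], 0.8), ([0.4996, -0.059], 0.68), ([0.605, -0.049], 0.64), ([0.5462, -0.015], 0.34), ([0.7765, 0.1326], 0.3)]
pocket1 t [([0.5884, -0.0406], 0.96), ([0.4972, -0.0589], 0.96), ([0.4721, 0.0509], 0.89), ([0.5817, 0.0473], 0.81)]
lug s [([0.5391, 0.0021], 0.73)]
lug t [([0.5365, -0.0027], 0.57), ([0.7741, 0.1167], 0.38)]
bar [354. 246.] [ 0.4695 -0.2433  0.0581] 1.3 [ 0.4685 -0.2502]
bar [401. 205.] [ 0.5673 -0.3741  0.048 ] 1.1 [ 0.5671 -0.3734]
bar [403. 249.] [ 0.4556 -0.3787  0.0275] 0.2 [ 0.4568 -0.3731]
bar [357. 206.] [ 0.5696 -0.2692  0.0254] 0.8 [ 0.569  -0.2633]
flap_edge [0.536 0.259 0.012]
fan_switch_tip [ 0.638  0.322 -0.068]
oil [0.778 0.125 0.008]
jar [ 0.767 -0.024 -0.001]
bowl [ 0.583 -0.128 -0.254]
```

View pics/rack.png

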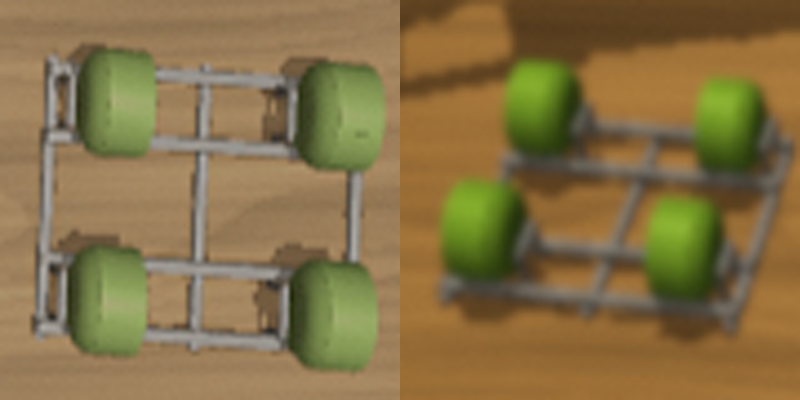

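```bash
python3 - <<'E'
from h import *
s=shot('scene');t=shot('top')
cl=cv2.createCLAHE(4,(2,2))
def cr(p,c,h):
    c=np.array(c).astype(int); g=p['img'][c[1]-h:c[1]+h,c[0]-h:c[0]+h,1]
    return cl.apply(cv2.resize(g,(200,280),interpolation=cv2.INTER_LANCZOS4))
T=[(357,204),(405,206),(354,248),(404,250)]
S=[(190,174),(153,171),(182,199),(140,197)]
cv2.imwrite('pics/bars.png',np.vstack([np.hstack([cr(t,c,16) for c in T]),np.hstack([cr(s,c,13) for c in S])]))
for n,z in(('rack',0.0),):
    for k,p in(('s',s),('t',t)): print(n,k,[(atz(p,a,z).round(4).tolist(),c) for a,c in pin(p,n)])
for k,p in(('s',s),('t',t)):
    for m,sc in sil(p,'bar1'): 
        M=cv2.moments(m,True); c=(M['m10']/M['m00'],M['m01']/M['m00']); print(k,sc,m.sum(),np.round(c,1),atz(p,c,.042 if k=='t' else .045).round(4))
E
```

```text
rack s [([0.5157, -0.3173], 0.59)]
rack t [([0.5179, -0.3148], 0.61)]
s 0.76 220 [190.3 175.4] [ 0.4725 -0.2484]
s 0.66 292 [181.4 199.7] [ 0.5811 -0.2584]
s 0.63 324 [140.9 196.3] [ 0.5708 -0.3838]
s 0.58 227 [154.1 171.6] [ 0.4583 -0.3692]
t 0.97 439 [406.  206.3] [ 0.5636 -0.3864]
t 0.65 384 [353.7 247.1] [ 0.4648 -0.2501]
t 0.64 511 [405. 251.] [ 0.4517 -0.3775]
t 0.6 361 [356.2 203.3] [ 0.5748 -0.2615]
t 0.16 5917 [262. 221.] [ 0.5366 -0.0208]
```

View pics/bars.png

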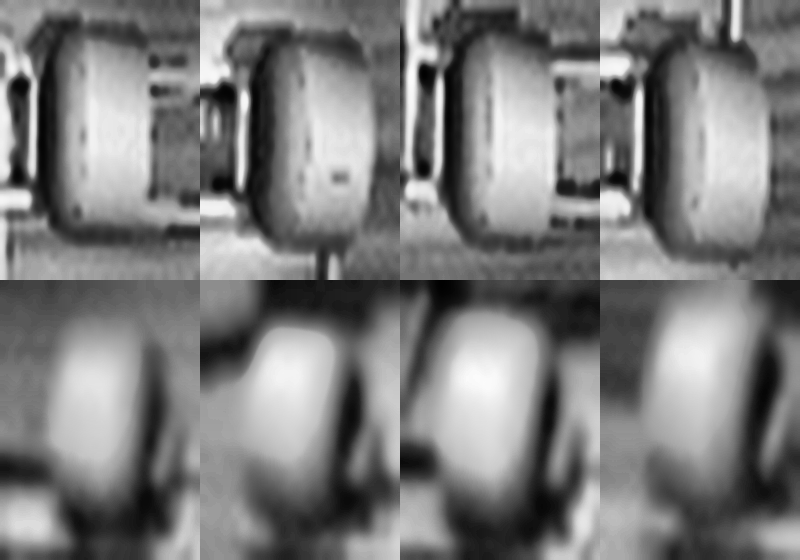

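```bash
cat > barfit.py <<'E'
from h import *
from scipy.optimize import minimize
th=np.linspace(0,2*np.pi,48)
def bar(x,y,z,yaw,sg):  # axis along (sin,-cos).. yaw about world z of rack y axis
    ax=np.array([-np.sin(yaw),np.cos(yaw),0])*sg; sx=np.array([np.cos(yaw),np.sin(yaw),0])
    pts=[]
    for h,r in((-18,31),(8,31),(11.5,30),(15,26),(18,18)):
        pts+= [ax*h/1e3+r/1e3*(np.cos(a)*sx+np.sin(a)*np.array([0,0,1])) for a in th]
    return np.array(pts)+[x,y,z]
def soft(p,X,K=8,box=None):
    r0,r1,c0,c1=box; m=np.zeros(((r1-r0)*K,(c1-c0)*K),np.uint8)
    q=((proj(p,X)-[c0,r0]+.5)*K).astype(np.int32); cv2.fillConvexPoly(m,cv2.convexHull(q),255)
    return cv2.resize(m,(c1-c0,r1-r0),interpolation=cv2.INTER_AREA)/255.
E
python3 - <<'E'
from barfit import *
s=shot('scene');t=shot('top')
C=[(.5748,-.2615),(.5636,-.3864),(.4648,-.2501),(.4517,-.3775)]
for k,p in(('t',t),('s',s)):
    im=p['img'].astype(float); G=(im[...,1]-im[...,2])/(im.max(2)+1); hue=cv2.cvtColor(p['img'],cv2.COLOR_RGB2HSV)[...,0]; 
    for c in C:
        u=proj(p,[*c,.042])[0].astype(int); b=(u[1]-22,u[1]+22,u[0]-22,u[0]+22)
        obs=((hue>28)&(hue<60)&(G>.25)).astype(float)[b[0]:b[1],b[2]:b[3]]
        out=[]
        for sg in(1,-1):
            f=lambda v:((soft(p,bar(v[0]/100,v[1]/100,.042,v[2]/10,sg),box=b)-obs)**2).sum()
            r=min((minimize(f,[c[0]*100+i,c[1]*100+j,-.9],method='Nelder-Mead',options=dict(initial_simplex=np.array([[c[0]*100+i,c[1]*100+j,-.9],[c[0]*100+.6+i,c[1]*100+j,-.9],[c[0]*100+i,c[1]*100+j+.6,-.9],[c[0]*100+i,c[1]*100+j,-.1]]))) for i in(0,) for j in(-.5,.5)),key=lambda r:r.fun)
            out.append((sg,round(r.fun,1),r.x.round(2).tolist()))
        print(k,c,obs.sum(),out)
E
```

```text
t (0.5748, -0.2615) 388.0 [(1, np.float64(19.1), [57.68, -25.78, -0.77]), (-1, np.float64(24.7), [57.64, -26.17, -1.03])]
t (0.5636, -0.3864) 432.0 [(1, np.float64(29.6), [56.51, -38.27, -1.36]), (-1, np.float64(28.1), [56.42, -38.81, -1.37])]
t (0.4648, -0.2501) 400.0 [(1, np.float64(17.3), [46.5, -24.75, -0.93]), (-1, np.float64(21.5), [46.47, -25.14, -1.02])]
t (0.4517, -0.3775) 438.0 [(1, np.float64(32.1), [45.31, -37.22, -0.37]), (-1, np.float64(29.4), [45.27, -37.8, -0.59])]
s (0.5748, -0.2615) 396.0 [(1, np.float64(131.0), [57.77, -25.74, 0.18]), (-1, np.float64(128.7), [57.84, -26.14, 0.04])]
s (0.5636, -0.3864) 401.0 [(1, np.float64(125.6), [56.57, -38.21, 0.51]), (-1, np.float64(121.7), [56.6, -38.7, 0.64])]
s (0.4648, -0.2501) 309.0 [(1, np.float64(90.7), [46.68, -24.77, 0.59]), (-1, np.float64(89.4), [46.66, -25.11, 0.28])]
s (0.4517, -0.3775) 336.0 [(1, np.float64(90.3), [45.32, -37.24, 0.73]), (-1, np.float64(90.7), [45.35, -37.7, 0.55])]
```

```bash
python3 - <<'E'
from barfit import *
t=shot('top'); print()
F={1:[(.5768,-.2578),(.5651,-.3827),(.4650,-.2475),(.4531,-.3722)],-1:[(.5764,-.2617),(.5642,-.3881),(.4647,-.2514),(.4527,-.378)]}
ax=np.array([.095,.9955,0])
for i in range(4):
    for sg in(1,-1):
        c=np.array([*F[sg][i],.042])
        f=lambda h,r:proj(t,c+sg*ax*h/1e3+[0,0,r/1e3])[0]
        print(i+1,sg,'base',f(-18,31).round(1),'seam',f(8,31).round(1),'mid',f(14,28).round(1),'flatedge',f(18,18).round(1),'flatlow',f(18,-18).round(1))
    u=f(0,31).astype(int); print('  cols',u[0]-12,t['img'][u[1]-1:u[1]+2,u[0]-12:u[0]+14,1].mean(0).astype(int).tolist())
E
```

```text
1 1 base [365.  202.6] seam [354.3 201.9] mid [351.6 201.8] flatedge [349.1 201.8] flatlow [346.1 202.4]
1 -1 base [351.8 201.7] seam [362.5 202.4] mid [364.6 202.6] flatedge [365.2 202.9] flatlow [361.6 203.4]
  cols 347 [58, 65, 74, 100, 122, 137, 142, 143, 173, 169, 169, 170, 169, 169, 170, 170, 170, 165, 129, 125, 127, 127, 127, 127, 125, 126]
2 1 base [416.5 205.8] seam [405.8 205.1] mid [402.9 205. ] flatedge [399.8 205.1] flatlow [395.  205.5]
2 -1 base [403.9 205.2] seam [414.7 205.9] mid [416.7 206.1] flatedge [416.7 206.3] flatlow [411.2 206.7]
  cols 399 [65, 77, 102, 120, 133, 143, 144, 142, 171, 169, 169, 168, 169, 168, 168, 168, 167, 155, 135, 136, 136, 137, 136, 136, 137, 137]
3 1 base [362.9 248.5] seam [352.2 247.7] mid [349.5 247.5] flatedge [347.  247.1] flatlow [344. 246.]
3 -1 base [349.7 247.5] seam [360.4 248.3] mid [362.6 248.4] flatedge [363.2 248.2] flatlow [359.7 247. ]
  cols 345 [58, 65, 76, 107, 125, 139, 143, 143, 172, 169, 169, 169, 170, 170, 169, 170, 170, 167, 137, 136, 136, 134, 134, 133, 134, 134]
4 1 base [414.9 252.1] seam [404.  251.3] mid [401.1 251.1] flatedge [398.1 250.6] flatlow [393.2 249.4]
4 -1 base [402.3 251.1] seam [413.1 251.9] mid [415.1 252. ] flatedge [415.2 251.7] flatlow [409.7 250.5]
  cols 397 [66, 72, 97, 116, 129, 141, 141, 143, 171, 168, 169, 168, 168, 168, 169, 168, 169, 165, 135, 132, 134, 134, 133, 134, 134, 133]
```

```bash
cat > plan.py <<'E'
from h import *
from scipy.spatial.transform import Rotation as Ro
from scipy.linalg import logm,expm
def T(p,R):
    M=np.eye(4);M[:3,:3]=R;M[:3,3]=p;return M
def now(): s=ctrl.read_state(); return T(s['eef_pos'],Ro.from_rotvec(s['tcp_rot']).as_matrix())
def tool(yaw,tilt): # tool y along yaw x-axis; tilt deg: fingers lean toward the frame's +y
    c,s=np.cos(np.radians(yaw)),np.sin(np.radians(yaw)); X=np.array([c,s,0]);Y=np.array([-s,c,0])
    t=np.radians(tilt); z=np.sin(t)*Y-np.cos(t)*np.array([0,0,1]); return np.c_[np.cross(X,z),X,z]
def go(A,B,name='',N=None):
    D=np.linalg.inv(A)@B; ang=np.degrees(Ro.from_matrix(D[:3,:3]).magnitude())
    N=N or int(max(np.ceil(ang/7.0),1,np.ceil(np.linalg.norm(D[:3,3])*1.1/.040)))
    E=expm(np.real(logm(D))/N); sl=E[:3,3].round(4); tw=np.degrees(Ro.from_matrix(E[:3,:3]).as_rotvec()).round(2)
    e=T(sl,Ro.from_rotvec(np.radians(tw)).as_matrix()); C=A; path=[]
    for i in range(N): C=C@e; path.append(C[:3,3])
    m=path[N//2]; print(f'{name}: {N} x slide {sl.tolist()} twist {tw.tolist()} mid {m.round(3)} end {C[:3,3].round(4)}'); return C
E
python3 - <<'E'
from plan import *
A=now(); print(ctrl.read_state()['time'])
b=np.array([.577,-.2578]); yaw=-5.3; d=np.array([.0924,.9957]); R=tool(yaw,-45)
g=np.array([*(b+.008*d),.042])+.004*R[:,2]
C=go(A,T(g+[-.1,0,.19],tool(-20,-10)),'via'); C=go(C,T(g+[0,0,.13],R),'above'); C=go(C,T(g+[0,0,.0],R),'down')
E
```

```text
2.85
via: 11 x slide [0.0335, -0.0064, -0.001] twist [-0.35, -0.86, -3.94] mid [ 0.417 -0.41   0.246] end [ 0.4779 -0.2525  0.2294]
above: 6 x slide [0.008, 0.0159, 0.0078] twist [-1.14, -5.8, -2.22] mid [ 0.545 -0.251  0.191] end [ 0.5776 -0.2526  0.1691]
down: 4 x slide [0.023, -0.0, 0.023] twist [0.0, -0.01, 0.0] mid [ 0.578 -0.253  0.072] end [ 0.5776 -0.2526  0.039 ]
```

Request:
{"method": "servo_tool", "body": {
  "plan": [
    {"slide":[0.0335,-0.0064,-0.001],"twist":[-0.35,-0.86,-3.94]},
    {"slide":[0.0335,-0.0064,-0.001],"twist":[-0.35,-0.86,-3.94]},
    {"slide":[0.0335,-0.0064,-0.001],"twist":[-0.35,-0.86,-3.94]},
    {"slide":[0.0335,-0.0064,-0.001],"twist":[-0.35,-0.86,-3.94]},
    {"slide":[0.0335,-0.0064,-0.001],"twist":[-0.35,-0.86,-3.94]}
  ],
  "gripper": 100,
  "grip_force": 50
}}

```text
time: 3.27
eef_pos: [0.3998, -0.438, 0.2482]
tcp_rot: [2.842, 1.218, -0.102]
contact_force: [0.6, -0.6, 0.3]
opening: 0.0852
grip_force: 0.0
```

Request:
{"method": "servo_tool", "body": {
  "plan": [
    {"slide":[0.0335,-0.0064,-0.001],"twist":[-0.35,-0.86,-3.94]},
    {"slide":[0.0335,-0.0064,-0.001],"twist":[-0.35,-0.86,-3.94]},
    {"slide":[0.0335,-0.0064,-0.001],"twist":[-0.35,-0.86,-3.94]},
    {"slide":[0.0335,-0.0064,-0.001],"twist":[-0.35,-0.86,-3.94]},
    {"slide":[0.0335,-0.0064,-0.001],"twist":[-0.35,-0.86,-3.94]}
  ]
}}

```text
time: 3.68
eef_pos: [0.4712, -0.2842, 0.2341]
tcp_rot: [2.548, 1.661, -0.197]
contact_force: [-0.3, -0.4, -0.5]
opening: 0.0856
grip_force: 0.0
```

Request:
{"method": "servo_tool", "body": {
  "plan": [
    {"slide":[0.0335,-0.0064,-0.001],"twist":[-0.35,-0.86,-3.94]},
    {"slide":[0.008,0.0159,0.0078],"twist":[-1.14,-5.8,-2.22]},
    {"slide":[0.008,0.0159,0.0078],"twist":[-1.14,-5.8,-2.22]},
    {"slide":[0.008,0.0159,0.0078],"twist":[-1.14,-5.8,-2.22]},
    {"slide":[0.008,0.0159,0.0078],"twist":[-1.14,-5.8,-2.22]}
  ]
}}

```text
time: 4.1
eef_pos: [0.5473, -0.2509, 0.1919]
tcp_rot: [2.062, 1.72, -0.602]
contact_force: [-0.1, -0.6, 0.3]
opening: 0.0855
grip_force: 0.0
```

Request:
{"method": "servo_tool", "body": {
  "plan": [
    {"slide":[0.008,0.0159,0.0078],"twist":[-1.14,-5.8,-2.22]},
    {"slide":[0.008,0.0159,0.0078],"twist":[-1.14,-5.8,-2.22]},
    {"slide":[0,0,0]},
    {"slide":[0,0,0]}
  ]
}}

```text
invalid input at $.plan[2]: expected keys slide, twist
```

```bash
cat > bars.py <<'E'
from plan import *
BARS=[(.577,-.2578),(.565,-.3827),(.465,-.2475),(.4531,-.3722)]; RY=-5.3; d=np.array([.0924,.9957,0])
def grasp(i):
    R=tool(RY,-45); return T(np.array([*BARS[i],.042])+.008*d+.004*R[:,2],R)
def up(M,dz): M=M.copy(); M[2,3]+=dz; return M
E
python3 - <<'E'
from bars import *
A=now(); G=grasp(0); s=ctrl.read_state(); print(s['time'],A[:3,3].round(4),s['joint_positions'].round(2),np.degrees(Ro.from_matrix(A[:3,:3].T@G[:3,:3]).magnitude()))
go(A,G,'down')
t=shot('top'); S=shot('scene')
cv2.imwrite('pics/a1.png',np.hstack([cv2.resize(t['img'][130:330,230:480],(400,320)),cv2.resize(S['img'][60:260,80:330],(400,320))])[:,:,::-1])
E
```

```text
4.1 [ 0.5473 -0.2509  0.1919] [-0.28  0.23  1.81 -0.66  1.11  0.2 ] 12.31931776317195
down: 5 x slide [0.0194, 0.0055, 0.0238] twist [-0.4, -2.27, -0.88] mid [ 0.566 -0.249  0.1  ] end [ 0.5773 -0.2524  0.0391]
```

View pics/a1.png

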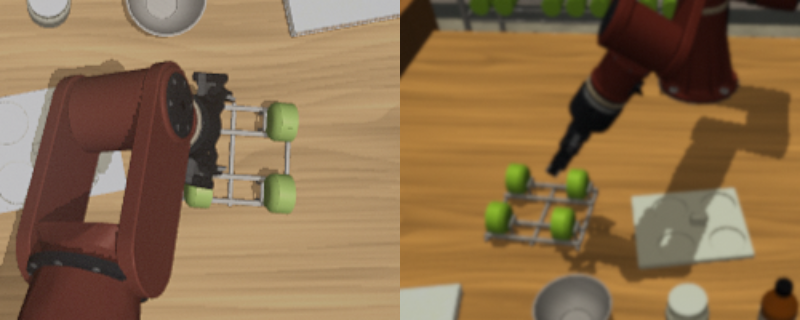

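Request:
{"method": "servo_tool", "body": {
  "plan": [
    {"slide":[0.008,0.0159,0.0078],"twist":[-1.14,-5.8,-2.22]},
    {"slide":[0.008,0.0159,0.0078],"twist":[-1.14,-5.8,-2.22]},
    {"slide":[0,0,0],"twist":[0,0,0]},
    {"slide":[0,0,0],"twist":[0,0,0]}
  ]
}}

```text
time: 4.53
eef_pos: [0.5763, -0.2522, 0.1673]
tcp_rot: [1.854, 1.692, -0.77]
contact_force: [0.1, 0.1, 1.1]
opening: 0.0853
grip_force: 0.0
```

```bash
python3 - <<'E'
from bars import *
A=now(); G=grasp(0); s=ctrl.read_state(); print(s['time'],A[:3,3].round(4),s['joint_positions'].round(2),np.degrees(Ro.from_matrix(A[:3,:3].T@G[:3,:3]).as_rotvec()))
go(A,G,'down',5)
E
```

```text
4.5333 [ 0.5763 -0.2522  0.1673] [-0.2   0.35  1.79 -0.9   1.11  0.35] [-0.21715976 -0.15455792  0.15849604]
down: 5 x slide [0.018, 0.0003, 0.0182] twist [-0.04, -0.03, 0.03] mid [ 0.577 -0.253  0.09 ] end [ 0.5774 -0.2528  0.0393]
```

Request:
{"method": "servo_tool", "body": {
  "plan": [
    {"slide":[0.018,0.0003,0.0182],"twist":[-0.04,-0.03,0.03]},
    {"slide":[0.018,0.0003,0.0182],"twist":[-0.04,-0.03,0.03]},
    {"slide":[0.018,0.0003,0.0182],"twist":[-0.04,-0.03,0.03]},
    {"slide":[0.018,0.0003,0.0182],"twist":[-0.04,-0.03,0.03]},
    {"slide":[0.009,0,0.0091],"twist":[0,0,0]}
  ]
}}

```text
time: 4.95
eef_pos: [0.5773, -0.2547, 0.0532]
tcp_rot: [1.855, 1.683, -0.766]
contact_force: [-0.3, -0.4, 0.7]
opening: 0.0853
grip_force: 0.0
```

```bash
python3 - <<'E'
from bars import *
A=now(); G=grasp(0); s=ctrl.read_state(); print(s['time'],A[:3,3].round(4),s['joint_positions'].round(2),s['contact_force'].round(1))
go(A,G,'down')
t=shot('top'); S=shot('scene')
cv2.imwrite('pics/a2.png',np.hstack([cv2.resize(t['img'][160:290,300:430],(400,400)),cv2.resize(S['img'][110:240,105:235],(400,400))])[:,:,::-1])
E
```

```text
4.95 [ 0.5773 -0.2547  0.0532] [-0.2   0.54  1.79 -0.99  1.    0.54] [-0.3 -0.4  0.7]
down: 1 x slide [0.0114, -0.0001, 0.0085] twist [-0.03, -0.01, -0.24] mid [ 0.577 -0.253  0.039] end [ 0.5775 -0.2526  0.0391]
```

View pics/a2.png

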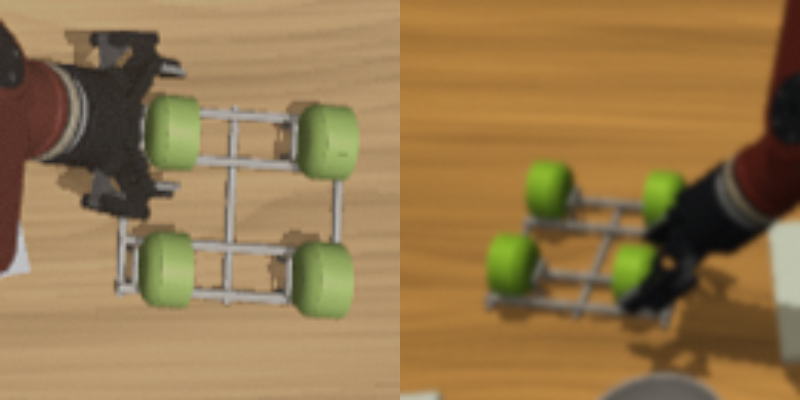

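Request:
{"method": "servo_tool", "body": {
  "plan": [
    {"slide":[0.0105,0,0.0095],"twist":[0,0,-0.2]},
    {"slide":[0,0,0],"twist":[0,0,0]}
  ]
}}

```text
time: 5.22
eef_pos: [0.5791, -0.2535, 0.0407]
tcp_rot: [1.849, 1.687, -0.766]
contact_force: [-1.5, 0.3, -0.8]
opening: 0.0854
grip_force: 0.0
```

Request:
{"method": "servo_tool", "body": {
  "plan": [
    {"slide":[0,0,0],"twist":[0,0,0]},
    {"slide":[0,0,0],"twist":[0,0,0]},
    {"slide":[0,0,0],"twist":[0,0,0]},
    {"slide":[0,0,0],"twist":[0,0,0]},
    {"slide":[0,0,0],"twist":[0,0,0]}
  ],
  "gripper": 0
}}

```text
time: 5.63
eef_pos: [0.576, -0.2537, 0.0423]
tcp_rot: [1.852, 1.682, -0.776]
contact_force: [-8.5, 2.6, 7.0]
opening: 0.0603
grip_force: 52.5
```

Request:
{"method": "servo_tool", "body": {
  "plan": [
    {"slide":[0,0,0],"twist":[0,0,0]},
    {"slide":[0,0,0],"twist":[0,0,0]},
    {"slide":[0,0,0],"twist":[0,0,0]}
  ]
}}

```text
time: 5.88
eef_pos: [0.576, -0.2537, 0.0423]
tcp_rot: [1.852, 1.682, -0.776]
contact_force: [-8.3, 1.6, 6.5]
opening: 0.0601
grip_force: 52.5
```

```bash
cat > trayfit.py <<'E'
from h import *
from scipy.optimize import minimize
def fit(p,c0=(.5395,-.018,8.8),hull=True):
    hsv=cv2.cvtColor(p['img'],cv2.COLOR_RGB2HSV); obs=((hsv[...,1]<60)&(hsv[...,2]>110)).astype(np.uint8)
    def cor(v): 
        a=np.radians(v[2]); R=np.array([[np.cos(a),-np.sin(a)],[np.sin(a),np.cos(a)]])
        q=np.array([[x,y] for x,y in((-.093,-.109),(.093,-.109),(.093,.109),(-.093,.109))])@R.T+np.array(v[:2])/100
        return np.vstack([np.c_[q,np.full(4,.01)],np.c_[q,np.zeros(4)]])
    u=proj(p,cor([c0[0]*100,c0[1]*100,c0[2]])); lo=u.min(0).astype(int)-10; hi=u.max(0).astype(int)+11
    o=obs[lo[1]:hi[1],lo[0]:hi[0]]; K=8
    def f(v):
        m=np.zeros((o.shape[0]*K,o.shape[1]*K),np.uint8); q=((proj(p,cor(v))-lo+.5)*K).astype(np.int32)
        cv2.fillConvexPoly(m,cv2.convexHull(q),255); return np.abs(cv2.resize(m,o.shape[::-1],interpolation=cv2.INTER_AREA)/255.-o).sum()
    x0=np.array([c0[0]*100,c0[1]*100,c0[2]]); r=minimize(f,x0,method='Nelder-Mead',options=dict(initial_simplex=x0+np.array([[0,0,0],[.8,0,0],[0,.8,0],[0,0,4]])))
    return r.x.round(2),round(r.fun,1),o.sum()
def tray(p,c0=None):
    if c0 is None:
        m=sil(p,'tray'); c,s,a=rect(p,m[0][0],.01); a=a if s[0]<s[1] else a-90; c0=(c[0]/1e3,c[1]/1e3,a)
    return fit(p,c0)
E
python3 - <<'E'
from trayfit import *
for n in('top','scene'):
    p=shot(n); print(n,fit(p))
from bars import *
s=ctrl.read_state();print(s['eef_pos'],s['opening'],s['joint_positions'].round(2),s['time'])
E
```

```text
top (array([53.84, -1.88,  8.53]), np.float64(4639.2), np.uint64(1335))
scene (array([53.4 , -2.  ,  7.91]), np.float64(301.2), np.uint64(2812))
[ 0.57603177 -0.25369111  0.04234368] 0.060506789651829054 [-0.2   0.56  1.79 -1.    0.99  0.56] 5.9833
```

Request:
{"method": "servo_tool", "body": {
  "plan": [
    {"slide":[-0.0106,0,-0.0106],"twist":[0,0,0]},
    {"slide":[-0.0212,0,-0.0212],"twist":[0,0,0]},
    {"slide":[-0.0212,0,-0.0212],"twist":[0,0,0]},
    {"slide":[-0.0212,0,-0.0212],"twist":[0,0,0]},
    {"slide":[-0.0212,0,-0.0212],"twist":[0,0,0]}
  ]
}}

```text
time: 6.4
eef_pos: [0.579, -0.2526, 0.1775]
tcp_rot: [1.848, 1.688, -0.764]
contact_force: [1.0, 0.4, -1.0]
opening: 0.0605
grip_force: 54.4
```

```bash
python3 - <<'E'
from trayfit import *
from bars import *
s=ctrl.read_state();print(s['eef_pos'].round(4),s['opening'].round(4),s['joint_positions'].round(2),s['time'],s['contact_force'].round(1))
for n in('top','scene'):
    p=shot(n,'b_'+n); hsv=cv2.cvtColor(p['img'],cv2.COLOR_RGB2HSV); print(n,fit(p),[ (atz(p,a,.004).round(3).tolist(),c) for a,c in pin(p,'pocket1')])
    u=proj(p,[.5395,-.018,.01])[0].astype(int); c=p['img'][u[1]-55:u[1]+55,u[0]-65:u[0]+65]; cv2.imwrite(f'pics/c_{n}.png',cv2.resize(c,(390,330),interpolation=cv2.INTER_CUBIC)[:,:,::-1])
cv2.imwrite('pics/c.png',np.hstack([cv2.imread('pics/c_top.png'),cv2.imread('pics/c_scene.png')]))
E
```

```text
Traceback (most recent call last):
AttributeError: 'float' object has no attribute 'round'
```

```bash
python3 - <<'E'
from trayfit import *
for n in('top','scene'):
    p=shot(n,'b_'+n); print(n,fit(p),[ (atz(p,a,.004).round(3).tolist(),c) for a,c in pin(p,'pocket1')])
    u=proj(p,[.5395,-.018,.01])[0].astype(int); c=p['img'][u[1]-55:u[1]+55,u[0]-65:u[0]+65]; cv2.imwrite(f'pics/c_{n}.png',cv2.resize(c,(390,330),interpolation=cv2.INTER_CUBIC)[:,:,::-1])
cv2.imwrite('pics/c.png',np.hstack([cv2.imread('pics/c_top.png'),cv2.imread('pics/c_scene.png')]))
E
```

```text
top (array([ 65.76,  30.64, -95.43]), np.float64(598.0), np.uint64(598)) [([0.581, 0.053], 0.72), ([0.535, 0.253], 0.68), ([0.579, 0.423], 0.35)]
scene (array([53.45, -2.  ,  8.91]), np.float64(337.7), np.uint64(2788)) [([0.599, -0.045], 0.94), ([0.5, -0.06], 0.77), ([0.469, 0.039], 0.55)]
```

View pics/c.png

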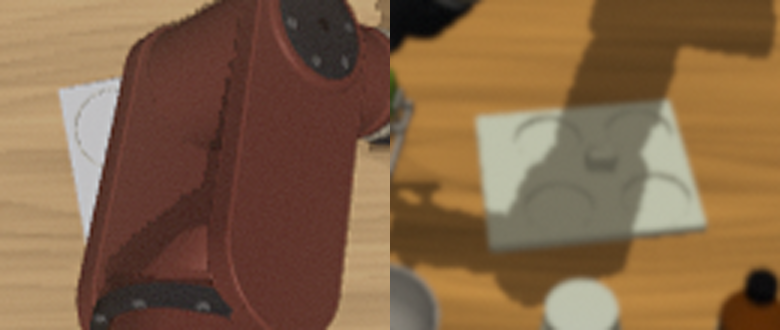

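```bash
sed -i 's/(hsv\[...,1\]<60)&(hsv\[...,2\]>110)/(hsv[...,1]<80)\&(hsv[...,2]>70)/' trayfit.py; python3 - <<'E'
from trayfit import *
for n,f in(('top','t0'),('scene','s0'),('scene','b_scene')):
    p=shot(n); p['img']=cv2.cvtColor(cv2.imread(f'pics/{f}.png'),cv2.COLOR_BGR2RGB); print(n,f,fit(p))
E
```

```text
top t0 (array([53.85, -1.98,  9.13]), np.float64(158.5), np.uint64(6043))
scene s0 (array([53.75, -1.94,  8.91]), np.float64(81.4), np.uint64(3074))
scene b_scene (array([53.79, -1.93,  9.13]), np.float64(94.3), np.uint64(3069))
```

```bash
cat >> bars.py <<'E'
POCK={1:(.05,.066),2:(.05,-.034),3:(-.05,.066),4:(-.05,-.034)}
def place(tr,k,h=.004,z=.029):
    a=np.radians(tr[2]); R=np.array([[np.cos(a),-np.sin(a)],[np.sin(a),np.cos(a)]]); q=np.array(tr[:2])+R@POCK[k]
    return T([*q,z],tool(tr[2],45))
TR=(.538,-.0194,9.1)
E
python3 - <<'E'
from bars import *
A=now(); L=place(TR,1); print(L[:3,3]); C=go(A,up(L,.13),'xfer',15); go(C,L,'down',5)
E
```

```text
[0.57693226 0.05367721 0.029     ]
xfer: 15 x slide [0.0227, 0.0005, -0.0002] twist [-0.01, 5.97, -1.05] mid [ 0.585 -0.091  0.102] end [0.5766 0.0536 0.1594]
down: 5 x slide [-0.0184, 0.0001, 0.0184] twist [0.01, -0.0, -0.01] mid [0.577 0.054 0.081] end [0.5771 0.0537 0.0292]
```

Request:
{"method": "servo_tool", "body": {
  "plan": [
    {"slide":[0.0227,0.0005,-0.0002],"twist":[-0.01,5.97,-1.05]},
    {"slide":[0.0227,0.0005,-0.0002],"twist":[-0.01,5.97,-1.05]},
    {"slide":[0.0227,0.0005,-0.0002],"twist":[-0.01,5.97,-1.05]},
    {"slide":[0.0227,0.0005,-0.0002],"twist":[-0.01,5.97,-1.05]},
    {"slide":[0.0227,0.0005,-0.0002],"twist":[-0.01,5.97,-1.05]}
  ]
}}

```text
time: 7.17
eef_pos: [0.5844, -0.1569, 0.1115]
tcp_rot: [2.108, 2.102, -0.325]
contact_force: [-0.5, 0.3, -1.0]
opening: 0.0602
grip_force: 54.5
```

Request:
{"method": "servo_tool", "body": {
  "plan": [
    {"slide":[0.0227,0.0005,-0.0002],"twist":[-0.01,5.97,-1.05]},
    {"slide":[0.0227,0.0005,-0.0002],"twist":[-0.01,5.97,-1.05]},
    {"slide":[0.0227,0.0005,-0.0002],"twist":[-0.01,5.97,-1.05]},
    {"slide":[0.0227,0.0005,-0.0002],"twist":[-0.01,5.97,-1.05]},
    {"slide":[0.0227,0.0005,-0.0002],"twist":[-0.01,5.97,-1.05]}
  ]
}}

```text
time: 7.58
eef_pos: [0.5837, -0.0448, 0.1071]
tcp_rot: [-1.976, -2.131, -0.215]
contact_force: [-0.2, 1.0, -1.3]
opening: 0.0601
grip_force: 54.5
```

Request:
{"method": "servo_tool", "body": {
  "plan": [
    {"slide":[0.0227,0.0005,-0.0002],"twist":[-0.01,5.97,-1.05]},
    {"slide":[0.0227,0.0005,-0.0002],"twist":[-0.01,5.97,-1.05]},
    {"slide":[0.0227,0.0005,-0.0002],"twist":[-0.01,5.97,-1.05]},
    {"slide":[0.0227,0.0005,-0.0002],"twist":[-0.01,5.97,-1.05]},
    {"slide":[0.0227,0.0005,-0.0002],"twist":[-0.01,5.97,-1.05]}
  ]
}}

```text
time: 8.0
eef_pos: [0.5765, 0.0541, 0.1593]
tcp_rot: [-1.595, -1.872, -0.665]
contact_force: [0.3, 0.1, -0.9]
opening: 0.0603
grip_force: 54.5
```

Request:
{"method": "servo_tool", "body": {
  "plan": [
    {"slide":[0,0,0],"twist":[0,0,0]},
    {"slide":[0,0,0],"twist":[0,0,0]},
    {"slide":[0,0,0],"twist":[0,0,0]}
  ]
}}

```text
time: 8.25
eef_pos: [0.5772, 0.0528, 0.1591]
tcp_rot: [-1.601, -1.877, -0.66]
contact_force: [0.3, -0.6, -1.2]
opening: 0.0605
grip_force: 54.4
```

```bash
python3 - <<'E'
from bars import *
from trayfit import fit
s=ctrl.read_state();print(s['eef_pos'].round(4),s['opening'],s['joint_positions'].round(2),s['time'])
p=shot('scene','d1'); print(fit(p,TR))
A=now(); L=place(TR,1); C=go(A,up(L,.03),'down',4); go(C,L,'fin',2)
t=shot('top')
cv2.imwrite('pics/d.png',np.hstack([cv2.resize(t['img'][130:290,170:330],(400,400)),cv2.resize(p['img'][90:250,210:370],(400,400))])[:,:,::-1])
E
```

```text
[0.5772 0.0528 0.1591] 0.06050505153588723 [-0.35  0.41  1.72  0.67  1.48 -0.73] 8.25
(array([53.82, -1.92,  9.36]), np.float64(215.9), np.uint64(2954))
down: 4 x slide [-0.0176, -0.0001, 0.018] twist [0.02, 0.05, 0.01] mid [0.577 0.054 0.084] end [0.577  0.0538 0.0589]
fin: 2 x slide [-0.0106, -0.0, 0.0105] twist [-0.0, -0.01, -0.0] mid [0.577 0.054 0.029] end [0.577  0.0536 0.0291]
```

View pics/d.png

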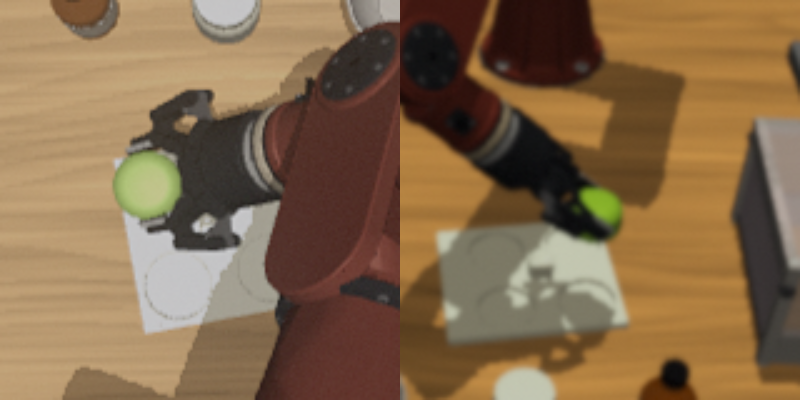

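Request:
{"method": "servo_tool", "body": {
  "plan": [
    {"slide":[-0.0176,0,0.018],"twist":[0,0,0]},
    {"slide":[-0.0176,0,0.018],"twist":[0,0,0]},
    {"slide":[-0.0176,0,0.018],"twist":[0,0,0]},
    {"slide":[-0.0176,0,0.018],"twist":[0,0,0]},
    {"slide":[0,0,0],"twist":[0,0,0]}
  ]
}}

```text
time: 8.77
eef_pos: [0.5741, 0.055, 0.0549]
tcp_rot: [-1.599, -1.871, -0.656]
contact_force: [-1.4, 1.0, -1.8]
opening: 0.06
grip_force: 54.4
```

```bash
python3 - <<'E'
from bars import *
print(atz(shot('top'),(229,204.4),.155))
A=now(); s=ctrl.read_state(); print(A[:3,3].round(4),s['time'])
t=shot('top'); im=t['img']; h=cv2.cvtColor(im,cv2.COLOR_RGB2HSV)
m=((h[...,0]>28)&(h[...,0]<60)&(h[...,1]>70)).astype(np.uint8); m[:,310:]=0; m[:160]=0;m[280:]=0
c=max(cv2.findContours(m,0,cv2.CHAIN_APPROX_NONE)[0],key=cv2.contourArea); (u,v),r=cv2.minEnclosingCircle(c); print(u,v,r,atz(t,(u,v),A[2,3]-.004))
L=place(TR,1); go(A,L,'fin',3)
E
```

```text
[0.57716175 0.05129045]
[0.5754 0.055  0.0575] 8.8167
231.97381591796875 205.80889892578125 12.349959373474121 [0.57732293 0.05384244]
fin: 3 x slide [-0.0071, 0.0004, 0.0063] twist [-0.05, -0.02, -0.04] mid [0.576 0.054 0.039] end [0.5768 0.0535 0.0291]
```

Request:
{"method": "servo_tool", "body": {
  "plan": [
    {"slide":[-0.0069,0,0.0065],"twist":[0,0,0]},
    {"slide":[-0.0069,0,0.0065],"twist":[0,0,0]},
    {"slide":[-0.004,0,0.004],"twist":[0,0,0]},
    {"slide":[0,0,0],"twist":[0,0,0]},
    {"slide":[0,0,0],"twist":[0,0,0]}
  ]
}}

```text
time: 9.28
eef_pos: [0.578, 0.0537, 0.0353]
tcp_rot: [-1.599, -1.876, -0.664]
contact_force: [0.2, 0.6, -1.5]
opening: 0.0599
grip_force: 54.4
```

Request:
{"method": "servo_tool", "body": {
  "plan": [
    {"slide":[-0.0022,0,0.0022],"twist":[0,0,0]},
    {"slide":[0,0,0],"twist":[0,0,0]},
    {"slide":[0,0,0],"twist":[0,0,0]}
  ]
}}

```text
time: 9.53
eef_pos: [0.5782, 0.0537, 0.0324]
tcp_rot: [-1.599, -1.877, -0.664]
contact_force: [-0.2, -0.0, -0.8]
opening: 0.0605
grip_force: 54.4
```

Down 3 mm more in small steps, watching force.

Request:
{"method": "servo_tool", "body": {
  "plan": [
    {"slide":[-0.0014,0,0.0014],"twist":[0,0,0]},
    {"slide":[0,0,0],"twist":[0,0,0]},
    {"slide":[0,0,0],"twist":[0,0,0]}
  ]
}}

```text
time: 9.78
eef_pos: [0.5781, 0.0537, 0.0302]
tcp_rot: [-1.599, -1.877, -0.664]
contact_force: [-0.1, 0.7, -0.7]
opening: 0.0603
grip_force: 54.4
```

Request:
{"method": "servo_tool", "body": {
  "plan": [
    {"slide":[-0.0011,0,0.0011],"twist":[0,0,0]},
    {"slide":[0,0,0],"twist":[0,0,0]},
    {"slide":[0,0,0],"twist":[0,0,0]}
  ]
}}

```text
time: 10.03
eef_pos: [0.578, 0.0537, 0.0286]
tcp_rot: [-1.599, -1.877, -0.664]
contact_force: [0.2, 0.2, -1.6]
opening: 0.0599
grip_force: 54.4
```

Request:
{"method": "servo_tool", "body": {
  "plan": [
    {"slide":[0,0,0],"twist":[0,0,0]},
    {"slide":[0,0,0],"twist":[0,0,0]},
    {"slide":[0,0,0],"twist":[0,0,0]},
    {"slide":[0,0,0],"twist":[0,0,0]},
    {"slide":[0,0,0],"twist":[0,0,0]}
  ],
  "gripper": 95
}}

```text
time: 10.45
eef_pos: [0.5783, 0.0537, 0.0289]
tcp_rot: [-1.599, -1.877, -0.665]
contact_force: [-0.9, -0.8, 0.2]
opening: 0.0814
grip_force: 0.0
```

Request:
{"method": "servo_tool", "body": {
  "plan": [
    {"slide":[0.007,0,-0.007],"twist":[0,0,0]},
    {"slide":[0.014,0,-0.014],"twist":[0,0,0]},
    {"slide":[0.0212,0,-0.0212],"twist":[0,0,0]},
    {"slide":[0.0212,0,-0.0212],"twist":[0,0,0]},
    {"slide":[0.0212,0,-0.0212],"twist":[0,0,0]}
  ]
}}

```text
time: 10.87
eef_pos: [0.5774, 0.0539, 0.1501]
tcp_rot: [-1.599, -1.876, -0.664]
contact_force: [-0.3, 0.2, -0.4]
opening: 0.0814
grip_force: 0.0
```

```bash
python3 - <<'E'
from bars import *
from trayfit import fit
s=ctrl.read_state();print(s['eef_pos'].round(4),s['opening'],s['time'])
p=shot('scene'); print(fit(p,TR))
t=shot('top'); im=t['img']; h=cv2.cvtColor(im,cv2.COLOR_RGB2HSV)
m=((h[...,0]>28)&(h[...,0]<60)&(h[...,1]>70)).astype(np.uint8); m[:,310:]=0; m[:160]=0;m[280:]=0
c=max(cv2.findContours(m,0,cv2.CHAIN_APPROX_NONE)[0],key=cv2.contourArea); (u,v),r=cv2.minEnclosingCircle(c); print(u,v,r,atz(t,(u,v),.02),place(TR,1)[:2,3])
A=now(); G=grasp(2); C=go(A,up(G,.14),'ret',15); go(C,G,'down',5)
cv2.imwrite('pics/e.png',np.hstack([cv2.resize(t['img'][130:290,170:330],(400,400)),cv2.resize(p['img'][90:250,210:370],(400,400))])[:,:,::-1])
E
```

```text
[0.5774 0.0539 0.1501] 0.08136199076985587 10.8667
(array([53.84, -1.92,  8.73]), np.float64(609.1), np.uint64(2559))
233.94186401367188 205.03488159179688 11.662200927734375 [0.58037226 0.05167405] [0.57693226 0.05367721]
ret: 15 x slide [-0.0214, -0.0088, -0.0026] twist [0.06, -5.95, 1.06] mid [ 0.528 -0.114  0.108] end [ 0.4651 -0.2424  0.1791]
down: 5 x slide [0.0198, 0.0001, 0.0198] twist [0.0, -0.01, 0.0] mid [ 0.465 -0.242  0.095] end [ 0.4656 -0.2424  0.0391]
```

View pics/e.png

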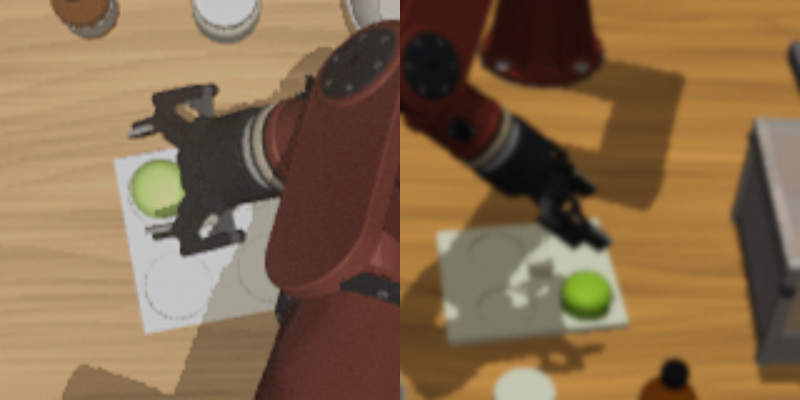

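Request:
{"method": "servo_tool", "body": {
  "plan": [
    {"slide":[-0.0214,-0.0088,-0.0026],"twist":[0.06,-5.95,1.06]},
    {"slide":[-0.0214,-0.0088,-0.0026],"twist":[0.06,-5.95,1.06]},
    {"slide":[-0.0214,-0.0088,-0.0026],"twist":[0.06,-5.95,1.06]},
    {"slide":[-0.0214,-0.0088,-0.0026],"twist":[0.06,-5.95,1.06]},
    {"slide":[-0.0214,-0.0088,-0.0026],"twist":[0.06,-5.95,1.06]}
  ],
  "gripper": 100
}}

```text
time: 11.38
eef_pos: [0.545, -0.048, 0.1022]
tcp_rot: [-1.981, -2.135, -0.205]
contact_force: [-0.0, 0.1, -0.3]
opening: 0.0855
grip_force: 0.0
```

Request:
{"method": "servo_tool", "body": {
  "plan": [
    {"slide":[-0.0214,-0.0088,-0.0026],"twist":[0.06,-5.95,1.06]},
    {"slide":[-0.0214,-0.0088,-0.0026],"twist":[0.06,-5.95,1.06]},
    {"slide":[-0.0214,-0.0088,-0.0026],"twist":[0.06,-5.95,1.06]},
    {"slide":[-0.0214,-0.0088,-0.0026],"twist":[0.06,-5.95,1.06]},
    {"slide":[-0.0214,-0.0088,-0.0026],"twist":[0.06,-5.95,1.06]}
  ]
}}

```text
time: 11.8
eef_pos: [0.5063, -0.1561, 0.1123]
tcp_rot: [2.106, 2.098, -0.337]
contact_force: [-0.2, -0.1, -0.5]
opening: 0.0853
grip_force: 0.0
```

Request:
{"method": "servo_tool", "body": {
  "plan": [
    {"slide":[-0.0214,-0.0088,-0.0026],"twist":[0.06,-5.95,1.06]},
    {"slide":[-0.0214,-0.0088,-0.0026],"twist":[0.06,-5.95,1.06]},
    {"slide":[-0.0214,-0.0088,-0.0026],"twist":[0.06,-5.95,1.06]},
    {"slide":[-0.0214,-0.0088,-0.0026],"twist":[0.06,-5.95,1.06]},
    {"slide":[-0.0214,-0.0088,-0.0026],"twist":[0.06,-5.95,1.06]}
  ]
}}

```text
time: 12.22
eef_pos: [0.461, -0.2423, 0.174]
tcp_rot: [1.849, 1.693, -0.779]
contact_force: [-0.5, -0.1, 0.4]
opening: 0.0854
grip_force: 0.0
```

Request:
{"method": "servo_tool", "body": {
  "plan": [
    {"slide":[0,0,0],"twist":[0,0,0]},
    {"slide":[0,0,0],"twist":[0,0,0]},
    {"slide":[0,0,0],"twist":[0,0,0]}
  ]
}}

```text
time: 12.47
eef_pos: [0.4619, -0.2413, 0.1727]
tcp_rot: [1.854, 1.699, -0.774]
contact_force: [-0.4, 0.1, 0.1]
opening: 0.0855
grip_force: 0.0
```

```bash
cat > st.py <<'E'
from bars import *
import sys
def rep(G):
    A=now(); s=ctrl.read_state(); print('t',round(s['time'],2),A[:3,3].round(4),'err',((G-A)[:3,3]*1e3).round(1),np.degrees(Ro.from_matrix(A[:3,:3].T@G[:3,:3]).as_rotvec()).round(2),'j',s['joint_positions'].round(2),'f',s['contact_force'].round(1),'op',round(s['opening'],4)); return A
E
python3 - <<'E'
from st import *
G=grasp(2); A=rep(up(G,.14)); go(A,G,'down',5)
E
```

```text
t 12.47 [ 0.4619 -0.2413  0.1727] err [ 3.5 -1.   6.5] [-0.42 -0.27  0.49] j [-0.23  0.12  2.05 -0.92  1.07  0.37] f [-0.4  0.1  0.1] op 0.0855
down: 5 x slide [0.0187, 0.0009, 0.019] twist [-0.08, -0.05, 0.1] mid [ 0.464 -0.242  0.093] end [ 0.4655 -0.2423  0.0394]
```

Request:
{"method": "servo_tool", "body": {
  "plan": [
    {"slide":[0.0187,0.0009,0.019],"twist":[-0.08,-0.05,0.1]},
    {"slide":[0.0187,0.0009,0.019],"twist":[-0.08,-0.05,0.1]},
    {"slide":[0.0187,0.0009,0.019],"twist":[-0.08,-0.05,0.1]},
    {"slide":[0.0187,0.0009,0.019],"twist":[-0.08,-0.05,0.1]}
  ]
}}

```text
time: 12.8
eef_pos: [0.4653, -0.2428, 0.0655]
tcp_rot: [1.853, 1.688, -0.768]
contact_force: [-0.2, -0.0, 0.5]
opening: 0.0856
grip_force: 0.0
```

Request:
{"method": "servo_tool", "body": {
  "plan": [
    {"slide":[0.009,0,0.009],"twist":[0,0,0]},
    {"slide":[0,0,0],"twist":[0,0,0]},
    {"slide":[0,0,0],"twist":[0,0,0]}
  ]
}}

```text
time: 13.05
eef_pos: [0.4641, -0.2428, 0.0529]
tcp_rot: [1.852, 1.69, -0.772]
contact_force: [0.6, -0.5, 0.5]
opening: 0.0855
grip_force: 0.0
```

```bash
python3 - <<'E'
from st import *
G=grasp(2); A=rep(G); go(A,G,'down',1)
E
```

```text
t 13.05 [ 0.4641 -0.2428  0.0529] err [  1.4   0.5 -13.8] [-0.21  0.04  0.15] j [-0.23  0.37  2.06 -1.06  0.93  0.63] f [ 0.6 -0.5  0.5] op 0.0855
down: 1 x slide [0.0102, 0.0014, 0.0093] twist [-0.21, 0.04, 0.15] mid [ 0.465 -0.242  0.039] end [ 0.4655 -0.2423  0.0391]
```

Request:
{"method": "servo_tool", "body": {
  "plan": [
    {"slide":[0.0092,0.001,0.0083],"twist":[0,0,0]},
    {"slide":[0,0,0],"twist":[0,0,0]}
  ]
}}

```text
time: 13.22
eef_pos: [0.4661, -0.2423, 0.0416]
tcp_rot: [1.852, 1.688, -0.769]
contact_force: [-0.7, 0.4, 0.4]
opening: 0.085
grip_force: 0.0
```

Request:
{"method": "servo_tool", "body": {
  "plan": [
    {"slide":[0,0,0],"twist":[0,0,0]},
    {"slide":[0,0,0],"twist":[0,0,0]},
    {"slide":[0,0,0],"twist":[0,0,0]},
    {"slide":[0,0,0],"twist":[0,0,0]},
    {"slide":[0,0,0],"twist":[0,0,0]}
  ],
  "gripper": 0
}}

```text
time: 13.63
eef_pos: [0.4643, -0.243, 0.0433]
tcp_rot: [1.851, 1.684, -0.776]
contact_force: [-4.3, 1.1, 4.8]
opening: 0.0603
grip_force: 52.9
```

Request:
{"method": "servo_tool", "body": {
  "plan": [
    {"slide":[0,0,0],"twist":[0,0,0]},
    {"slide":[0,0,0],"twist":[0,0,0]}
  ]
}}

```text
time: 13.8
eef_pos: [0.4643, -0.243, 0.0433]
tcp_rot: [1.851, 1.684, -0.776]
contact_force: [-3.5, 1.0, 5.4]
opening: 0.0602
grip_force: 52.9
```

Request:
{"method": "servo_tool", "body": {
  "plan": [
    {"slide":[-0.0106,0,-0.0106],"twist":[0,0,0]},
    {"slide":[-0.0212,0,-0.0212],"twist":[0,0,0]},
    {"slide":[-0.0212,0,-0.0212],"twist":[0,0,0]},
    {"slide":[-0.0212,0,-0.0212],"twist":[0,0,0]},
    {"slide":[-0.0212,0,-0.0212],"twist":[0,0,0]}
  ]
}}

```text
time: 14.22
eef_pos: [0.4653, -0.2418, 0.1781]
tcp_rot: [1.851, 1.688, -0.769]
contact_force: [1.3, -0.3, -1.2]
opening: 0.0599
grip_force: 54.5
```

```bash
python3 - <<'E'
from st import *
from trayfit import fit
p=shot('scene'); print(fit(p,TR))
L=place(TR,3); A=rep(L); C=go(A,up(L,.13),'xfer',15)
E
```

```text
(array([56.94, -3.63,  9.66]), np.float64(466.2), np.uint64(2882))
t 14.27 [ 0.4693 -0.2433  0.1855] err [   8.9  281.1 -156.5] [  0.48  89.87 -15.96] j [-0.23  0.11  2.04 -0.92  1.08  0.37] f [ 1.5 -0.5  2.6] op 0.0602
xfer: 15 x slide [0.0209, 0.0011, 0.0008] twist [0.03, 5.99, -1.06] mid [ 0.482 -0.098  0.113] end [0.4782 0.0375 0.1585]
```

```bash
python3 - <<'E'
from st import *
p=shot('scene'); 
cv2.imwrite('pics/f.png',cv2.resize(p['img'][90:270,180:380],(800,720))[:600,:,::-1])
print([(atz(p,a,.004).round(3).tolist(),c) for a,c in pin(p,'pocket1')],[(atz(p,a,.034).round(3).tolist(),c) for a,c in pin(p,'lug')],[(atz(p,a,.022).round(3).tolist(),c) for a,c in pin(p,'bar1')])
E
```

```text
[([0.513, 0.021], 0.88), ([0.533, -0.068], 0.76), ([0.611, 0.04], 0.73), ([0.634, -0.063], 0.57)] [([0.577, -0.024], 0.63), ([0.259, -0.298], 0.41)] [([0.612, 0.041], 0.89), ([0.254, -0.29], 0.67), ([0.454, -0.374], 0.64), ([0.54, -0.388], 0.61), ([0.604, -0.035], 0.44)]
```

View pics/f.png

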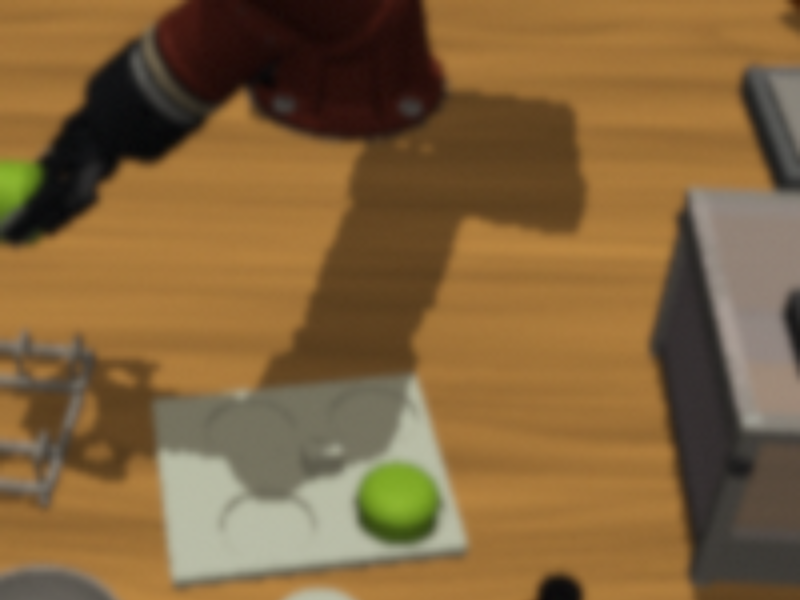

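```bash
python3 - <<'E'
s=open('trayfit.py').read()
s=s.replace("(hsv[...,2]>70)).astype(np.uint8)","(hsv[...,2]>70)|((hsv[...,0]>30)&(hsv[...,0]<60)&(hsv[...,1]>100))).astype(np.uint8)").replace("hsv[...,1]<80)&(hsv","((hsv[...,1]<80)&(hsv",1).replace("obs=((((","obs=(((")
s=s.replace("    def cor(v)","    obs=cv2.morphologyEx(obs,cv2.MORPH_OPEN,np.ones((3,3),np.uint8)); n,lab=cv2.connectedComponents(obs); q=proj(p,[c0[0]-.03,c0[1]-.04,.01])[0].astype(int); obs=(lab==lab[q[1],q[0]]).astype(np.uint8)\n    def cor(v)",1)
open('trayfit.py','w').write(s)
E
grep -n obs= trayfit.py | head; python3 - <<'E'
from st import *
from trayfit import fit
for n in('scene','top'):
  p=shot(n); print(n,fit(p,(.57,-.036,9)))
E
```

```text
4:    hsv=cv2.cvtColor(p['img'],cv2.COLOR_RGB2HSV); obs=(((hsv[...,1]<80)&(hsv[...,2]>70)|((hsv[...,0]>30)&(hsv[...,0]<60)&(hsv[...,1]>100))).astype(np.uint8)
5:    obs=cv2.morphologyEx(obs,cv2.MORPH_OPEN,np.ones((3,3),np.uint8)); n,lab=cv2.connectedComponents(obs); q=proj(p,[c0[0]-.03,c0[1]-.04,.01])[0].astype(int); obs=(lab==lab[q[1],q[0]]).astype(np.uint8)Traceback (most recent call last):
  File "<stdin>", line 2, in <module>
  File "trayfit.py", line 4
    hsv=cv2.cvtColor(p['img'],cv2.COLOR_RGB2HSV); obs=(((hsv[...,1]<80)&(hsv[...,2]>70)|((hsv[...,0]>30)&(hsv[...,0]<60)&(hsv[...,1]>100))).astype(np.uint8)
                                                      ^
SyntaxError: '(' was never closed
```

```bash
sed -i '4s/(hsv\[...,2\]>70)|/(hsv[...,2]>70))|/' trayfit.py; python3 - <<'E'
from st import *
from trayfit import fit
for n in('scene','top'):
  p=shot(n); print(n,fit(p,(.57,-.036,9)))
TR=(.5694,-.0363,9.7)
E
```

```text
scene (array([56.96, -3.62,  9.82]), np.float64(141.8), np.uint64(3195))
top (array([57.53, -3.6 ,  9.79]), np.float64(1259.1), np.uint64(4691))
```

```bash
sed -i 's/^TR=.*/TR=(.5698,-.0362,9.8)/' bars.py; python3 - <<'E'
from st import *
L=place(TR,3); A=rep(L); C=go(A,up(L,.13),'xfer',15); go(C,up(L,.012),'down',5)
E
```

```text
t 14.57 [ 0.4643 -0.2416  0.1746] err [  45.   262.  -145.6] [ -0.35  89.42 -16.8 ] j [-0.23  0.13  2.05 -0.92  1.08  0.38] f [ 0.4  0.3 -1.3] op 0.0602
xfer: 15 x slide [0.0193, 0.0036, -0.0] twist [-0.02, 5.96, -1.12] mid [ 0.495 -0.106  0.112] end [0.5093 0.0197 0.1587]
down: 5 x slide [-0.0166, 0.0, 0.0167] twist [-0.01, 0.0, -0.01] mid [0.509 0.02  0.088] end [0.5092 0.02   0.041 ]
```

Request:
{"method": "servo_tool", "body": {
  "plan": [
    {"slide":[0.0193,0.0036,0],"twist":[0,5.96,-1.12]},
    {"slide":[0.0193,0.0036,0],"twist":[0,5.96,-1.12]},
    {"slide":[0.0193,0.0036,0],"twist":[0,5.96,-1.12]},
    {"slide":[0.0193,0.0036,0],"twist":[0,5.96,-1.12]},
    {"slide":[0.0193,0.0036,0],"twist":[0,5.96,-1.12]}
  ]
}}

```text
time: 14.98
eef_pos: [0.486, -0.162, 0.1214]
tcp_rot: [2.108, 2.107, -0.332]
contact_force: [0.1, -0.6, -1.6]
opening: 0.0605
grip_force: 54.5
```

Request:
{"method": "servo_tool", "body": {
  "plan": [
    {"slide":[0.0193,0.0036,0],"twist":[0,5.96,-1.12]},
    {"slide":[0.0193,0.0036,0],"twist":[0,5.96,-1.12]},
    {"slide":[0.0193,0.0036,0],"twist":[0,5.96,-1.12]},
    {"slide":[0.0193,0.0036,0],"twist":[0,5.96,-1.12]},
    {"slide":[0.0193,0.0036,0],"twist":[0,5.96,-1.12]}
  ]
}}

```text
time: 15.4
eef_pos: [0.5008, -0.0664, 0.1158]
tcp_rot: [-1.966, -2.133, -0.205]
contact_force: [0.2, -0.3, -1.7]
opening: 0.0603
grip_force: 54.5
```

Request:
{"method": "servo_tool", "body": {
  "plan": [
    {"slide":[0.0193,0.0036,0],"twist":[0,5.96,-1.12]},
    {"slide":[0.0193,0.0036,0],"twist":[0,5.96,-1.12]},
    {"slide":[0.0193,0.0036,0],"twist":[0,5.96,-1.12]},
    {"slide":[0.0193,0.0036,0],"twist":[0,5.96,-1.12]},
    {"slide":[0.0193,0.0036,0],"twist":[0,5.96,-1.12]}
  ]
}}

```text
time: 15.82
eef_pos: [0.5099, 0.02, 0.1588]
tcp_rot: [-1.582, -1.877, -0.653]
contact_force: [0.6, -0.7, -1.3]
opening: 0.0599
grip_force: 54.6
```

Request:
{"method": "servo_tool", "body": {
  "plan": [
    {"slide":[-0.0166,0,0.0167],"twist":[0,0,0]},
    {"slide":[-0.0166,0,0.0167],"twist":[0,0,0]},
    {"slide":[-0.0166,0,0.0167],"twist":[0,0,0]},
    {"slide":[-0.0166,0,0.0167],"twist":[0,0,0]},
    {"slide":[0,0,0],"twist":[0,0,0]}
  ]
}}

```text
time: 16.23
eef_pos: [0.5058, 0.0207, 0.06]
tcp_rot: [-1.584, -1.873, -0.643]
contact_force: [-1.7, 1.5, -1.0]
opening: 0.0602
grip_force: 54.6
```

Request:
{"method": "servo_tool", "body": {
  "plan": [
    {"slide":[0,0,0],"twist":[0,0,0]},
    {"slide":[0,0,0],"twist":[0,0,0]}
  ]
}}

```text
time: 16.4
eef_pos: [0.5106, 0.0194, 0.066]
tcp_rot: [-1.586, -1.881, -0.652]
contact_force: [0.6, -0.2, -1.1]
opening: 0.0605
grip_force: 54.6
```

```bash
python3 - <<'E'
from st import *
from trayfit import fit
p=shot('scene'); print(fit(p,TR))
L=place(TR,3); A=rep(L); go(A,L,'d',3)
t=shot('top');print([(atz(t,a,A[2,3]-.004).round(4).tolist(),c) for a,c in pin(t,'bar1')])
E
```

```text
(array([56.89, -3.61,  9.95]), np.float64(424.1), np.uint64(3252))
t 16.45 [0.5113 0.0191 0.0667] err [ -2.    1.2 -37.7] [-0.09  0.1  -0.06] j [-0.44  0.48  1.85  0.63  1.38 -0.92] f [ 0.4 -0.1 -1. ] op 0.0603
d: 3 x slide [-0.0085, -0.0006, 0.0093] twist [-0.03, 0.03, -0.02] mid [0.51  0.02  0.042] end [0.5092 0.0204 0.029 ]
[([0.5692, -0.3715], 0.89), ([0.4618, -0.3624], 0.81), ([0.599, 0.033], 0.62), ([0.5098, 0.024], 0.31), ([0.756, -0.1948], 0.28)]
```

Request:
{"method": "servo_tool", "body": {
  "plan": [
    {"slide":[-0.0085,-0.001,0.0093],"twist":[0,0,0]},
    {"slide":[-0.0085,-0.001,0.0093],"twist":[0,0,0]},
    {"slide":[-0.005,0,0.0055],"twist":[0,0,0]},
    {"slide":[0,0,0],"twist":[0,0,0]},
    {"slide":[0,0,0],"twist":[0,0,0]}
  ]
}}

```text
time: 16.97
eef_pos: [0.5074, 0.0209, 0.0323]
tcp_rot: [-1.586, -1.88, -0.651]
contact_force: [-0.7, 0.3, -1.5]
opening: 0.0604
grip_force: 54.6
```

Request:
{"method": "servo_tool", "body": {
  "plan": [
    {"slide":[-0.0014,0,0.0014],"twist":[0,0,0]},
    {"slide":[0,0,0],"twist":[0,0,0]},
    {"slide":[0,0,0],"twist":[0,0,0]}
  ]
}}

```text
time: 17.22
eef_pos: [0.5086, 0.0203, 0.0315]
tcp_rot: [-1.586, -1.883, -0.653]
contact_force: [0.2, -0.2, -0.9]
opening: 0.0599
grip_force: 54.6
```

Lower 2.5 mm more, release, retreat, and return toward bar 2 (index 1).

Request:
{"method": "servo_tool", "body": {
  "plan": [
    {"slide":[-0.0018,0,0.0018],"twist":[0,0,0]},
    {"slide":[0,0,0],"twist":[0,0,0]},
    {"slide":[0,0,0],"twist":[0,0,0]}
  ]
}}

```text
time: 17.47
eef_pos: [0.5083, 0.0204, 0.0288]
tcp_rot: [-1.586, -1.882, -0.653]
contact_force: [0.8, 0.1, -2.0]
opening: 0.0601
grip_force: 54.6
```

Request:
{"method": "servo_tool", "body": {
  "plan": [
    {"slide":[0,0,0],"twist":[0,0,0]},
    {"slide":[0,0,0],"twist":[0,0,0]},
    {"slide":[0,0,0],"twist":[0,0,0]},
    {"slide":[0,0,0],"twist":[0,0,0]},
    {"slide":[0,0,0],"twist":[0,0,0]}
  ],
  "gripper": 95
}}

```text
time: 17.88
eef_pos: [0.5085, 0.0203, 0.0289]
tcp_rot: [-1.586, -1.882, -0.653]
contact_force: [-0.2, 0.0, 0.9]
opening: 0.081
grip_force: 0.0
```

Request:
{"method": "servo_tool", "body": {
  "plan": [
    {"slide":[0.007,0,-0.007],"twist":[0,0,0]},
    {"slide":[0.014,0,-0.014],"twist":[0,0,0]},
    {"slide":[0.0212,0,-0.0212],"twist":[0,0,0]},
    {"slide":[0.0212,0,-0.0212],"twist":[0,0,0]},
    {"slide":[0.0212,0,-0.0212],"twist":[0,0,0]}
  ]
}}

```text
time: 18.3
eef_pos: [0.5083, 0.0208, 0.1502]
tcp_rot: [-1.586, -1.881, -0.652]
contact_force: [0.3, -0.7, -0.2]
opening: 0.0813
grip_force: 0.0
```

```bash
python3 - <<'E'
from st import *
p=shot('scene','g'); t=shot('top','gt')
print([(atz(p,a,.022).round(4).tolist(),c) for a,c in pin(p,'bar1')],place(TR,3)[:2,3],place(TR,1)[:2,3])
print([(atz(t,a,.022).round(4).tolist(),c) for a,c in pin(t,'bar1')])
G=grasp(1); A=rep(G); C=go(A,up(G,.15),'ret',15); go(C,up(G,.015),'down',5)
E
```

```text
[([0.6198, 0.0341], 0.87), ([0.5537, -0.3888], 0.67), ([0.4388, -0.3767], 0.66), ([0.5348, -0.0734], 0.56), ([0.5155, 0.0168], 0.54)] [0.50929578 0.02032645] [0.60783657 0.0373474 ]
[([0.6113, 0.0333], 0.64), ([0.568, -0.382], 0.63), ([0.5141, 0.0095], 0.62), ([0.5704, 0.4171], 0.42)]
t 18.5 [0.5093 0.0202 0.1497] err [  56.2 -397.8 -110.6] [ 1.000e-02 -8.922e+01  1.679e+01] j [-0.44  0.33  1.85  0.62  1.49 -0.83] f [-0.4  0.7 -0.6] op 0.0816
ret: 15 x slide [-0.0295, 0.0022, -0.0045] twist [0.0, -5.95, 1.12] mid [ 0.55  -0.2    0.088] end [ 0.5653 -0.3779  0.1893]
down: 5 x slide [0.0192, 0.0, 0.019] twist [0.0, 0.01, -0.0] mid [ 0.565 -0.378  0.108] end [ 0.5654 -0.3772  0.0542]
```

Request:
{"method": "servo_tool", "body": {
  "plan": [
    {"slide":[-0.0295,0.0022,-0.0045],"twist":[0,-5.95,1.12]},
    {"slide":[-0.0295,0.0022,-0.0045],"twist":[0,-5.95,1.12]},
    {"slide":[-0.0295,0.0022,-0.0045],"twist":[0,-5.95,1.12]},
    {"slide":[-0.0295,0.0022,-0.0045],"twist":[0,-5.95,1.12]},
    {"slide":[-0.0295,0.0022,-0.0045],"twist":[0,-5.95,1.12]}
  ],
  "gripper": 100
}}

```text
time: 18.92
eef_pos: [0.5353, -0.1118, 0.085]
tcp_rot: [-1.972, -2.136, -0.197]
contact_force: [-0.4, 0.2, -0.8]
opening: 0.0851
grip_force: 0.0
```

Request:
{"method": "servo_tool", "body": {
  "plan": [
    {"slide":[-0.0295,0.0022,-0.0045],"twist":[0,-5.95,1.12]},
    {"slide":[-0.0295,0.0022,-0.0045],"twist":[0,-5.95,1.12]},
    {"slide":[-0.0295,0.0022,-0.0045],"twist":[0,-5.95,1.12]},
    {"slide":[-0.0295,0.0022,-0.0045],"twist":[0,-5.95,1.12]},
    {"slide":[-0.0295,0.0022,-0.0045],"twist":[0,-5.95,1.12]}
  ]
}}

```text
time: 19.33
eef_pos: [0.5543, -0.2579, 0.0993]
tcp_rot: [2.106, 2.101, -0.34]
contact_force: [-0.2, -0.3, -0.6]
opening: 0.0854
grip_force: 0.0
```

Request:
{"method": "servo_tool", "body": {
  "plan": [
    {"slide":[-0.0295,0.0022,-0.0045],"twist":[0,-5.95,1.12]},
    {"slide":[-0.0295,0.0022,-0.0045],"twist":[0,-5.95,1.12]},
    {"slide":[-0.0295,0.0022,-0.0045],"twist":[0,-5.95,1.12]},
    {"slide":[-0.0295,0.0022,-0.0045],"twist":[0,-5.95,1.12]},
    {"slide":[-0.0295,0.0022,-0.0045],"twist":[0,-5.95,1.12]}
  ]
}}

```text
time: 19.75
eef_pos: [0.5634, -0.3781, 0.1854]
tcp_rot: [1.851, 1.689, -0.775]
contact_force: [0.5, 0.1, -0.9]
opening: 0.0853
grip_force: 0.0
```

Request:
{"method": "servo_tool", "body": {
  "plan": [
    {"slide":[0,0,0],"twist":[0,0,0]},
    {"slide":[0,0,0],"twist":[0,0,0]},
    {"slide":[0,0,0],"twist":[0,0,0]},
    {"slide":[0,0,0],"twist":[0,0,0]}
  ]
}}

```text
time: 20.08
eef_pos: [0.5637, -0.3768, 0.1851]
tcp_rot: [1.855, 1.693, -0.769]
contact_force: [0.3, -0.8, -0.2]
opening: 0.0852
grip_force: 0.0
```

```bash
python3 - <<'E'
from st import *
from trayfit import fit
p=shot('scene'); print(fit(p,TR))
G=grasp(1); A=rep(G); go(A,up(G,.014),'down',5)
t=shot('top','gt2'); u=proj(t,[*TR[:2],.01])[0].astype(int)
im=t['img']; h=cv2.cvtColor(im,cv2.COLOR_RGB2HSV); m=((h[...,0]>28)&(h[...,0]<60)&(h[...,1]>70)).astype(np.uint8); m[:,310:]=0; m[:130]=0;m[290:]=0
for c in cv2.findContours(m,0,cv2.CHAIN_APPROX_NONE)[0]:
    if cv2.contourArea(c)>80: (x,y),r=cv2.minEnclosingCircle(c); print('green',round(x,1),round(y,1),round(r,1),atz(t,(x,y),.02).round(4))
E
```

```text
(array([56.87, -3.61, 10.04]), np.float64(152.8), np.uint64(3196))
t 20.13 [ 0.5639 -0.377   0.1855] err [   1.6   -0.6 -146.3] [-0.22 -0.19  0.18] j [-0.41  0.34  1.75 -0.92  1.    0.19] f [ 0.3  0.1 -0.5] op 0.0855
down: 5 x slide [0.0186, 0.0004, 0.0188] twist [-0.04, -0.04, 0.04] mid [ 0.565 -0.377  0.106] end [ 0.5655 -0.3776  0.0533]
green 246.9 231.8 11.7 [0.5097 0.0196]
green 239.8 193.2 11.6 [0.6109 0.0357]
```

Request:
{"method": "servo_tool", "body": {
  "plan": [
    {"slide":[0.0186,0.0003,0.0188],"twist":[0,0,0]},
    {"slide":[0.0186,0.0003,0.0188],"twist":[0,0,0]},
    {"slide":[0.0186,0.0003,0.0188],"twist":[0,0,0]},
    {"slide":[0.0186,0.0003,0.0188],"twist":[0,0,0]},
    {"slide":[0.0166,0,0.0168],"twist":[0,0,0]}
  ]
}}

```text
time: 20.6
eef_pos: [0.5649, -0.3778, 0.0557]
tcp_rot: [1.854, 1.691, -0.769]
contact_force: [0.8, -0.1, 0.1]
opening: 0.0854
grip_force: 0.0
```

Request:
{"method": "servo_tool", "body": {
  "plan": [
    {"slide":[0,0,0],"twist":[0,0,0]},
    {"slide":[0,0,0],"twist":[0,0,0]}
  ]
}}

```text
time: 20.77
eef_pos: [0.5638, -0.3776, 0.0556]
tcp_rot: [1.854, 1.694, -0.773]
contact_force: [0.2, 0.9, 0.5]
opening: 0.0852
grip_force: 0.0
```

```bash
python3 - <<'E'
from st import *
G=grasp(1); A=rep(G); go(A,G,'down',1)
E
```

```text
t 20.77 [ 0.5638 -0.3776  0.0556] err [  1.7   0.1 -16.4] [-0.32 -0.14  0.28] j [-0.41  0.55  1.77 -1.06  0.88  0.42] f [0.2 0.9 0.5] op 0.0852
down: 1 x slide [0.0118, 0.0018, 0.0115] twist [-0.32, -0.14, 0.28] mid [ 0.566 -0.378  0.039] end [ 0.5655 -0.3775  0.0391]
```

Request:
{"method": "servo_tool", "body": {
  "plan": [
    {"slide":[0.0105,0.001,0.0103],"twist":[-0.2,0,0.2]},
    {"slide":[0,0,0],"twist":[0,0,0]}
  ]
}}

```text
time: 20.93
eef_pos: [0.5667, -0.3782, 0.0434]
tcp_rot: [1.853, 1.686, -0.763]
contact_force: [-0.0, 0.2, 0.6]
opening: 0.0854
grip_force: 0.0
```

Request:
{"method": "servo_tool", "body": {
  "plan": [
    {"slide":[0,0,0],"twist":[0,0,0]},
    {"slide":[0,0,0],"twist":[0,0,0]},
    {"slide":[0,0,0],"twist":[0,0,0]},
    {"slide":[0,0,0],"twist":[0,0,0]},
    {"slide":[0,0,0],"twist":[0,0,0]}
  ],
  "gripper": 0
}}

```text
time: 21.35
eef_pos: [0.5643, -0.3792, 0.0457]
tcp_rot: [1.855, 1.681, -0.772]
contact_force: [-6.4, 2.1, 5.3]
opening: 0.0604
grip_force: 52.9
```

Request:
{"method": "servo_tool", "body": {
  "plan": [
    {"slide":[0,0,0],"twist":[0,0,0]},
    {"slide":[0,0,0],"twist":[0,0,0]}
  ]
}}

```text
time: 21.52
eef_pos: [0.5643, -0.3792, 0.0457]
tcp_rot: [1.855, 1.681, -0.772]
contact_force: [-6.5, 2.9, 6.4]
opening: 0.0602
grip_force: 52.9
```

Request:
{"method": "servo_tool", "body": {
  "plan": [
    {"slide":[-0.0106,0,-0.0106],"twist":[0,0,0]},
    {"slide":[-0.0212,0,-0.0212],"twist":[0,0,0]},
    {"slide":[-0.0212,0,-0.0212],"twist":[0,0,0]},
    {"slide":[-0.0212,0,-0.0212],"twist":[0,0,0]},
    {"slide":[-0.0212,0,-0.0212],"twist":[0,0,0]}
  ]
}}

```text
time: 21.93
eef_pos: [0.5661, -0.3782, 0.1805]
tcp_rot: [1.853, 1.686, -0.763]
contact_force: [0.1, -0.7, -1.8]
opening: 0.0604
grip_force: 54.4
```

Request:
{"method": "servo_tool", "body": {
  "plan": [
    {"slide":[0,0,0],"twist":[0,0,0]},
    {"slide":[0,0,0],"twist":[0,0,0]},
    {"slide":[0,0,0],"twist":[0,0,0]}
  ]
}}

```text
time: 22.18
eef_pos: [0.5659, -0.378, 0.1783]
tcp_rot: [1.854, 1.686, -0.763]
contact_force: [0.1, 0.3, -1.9]
opening: 0.0599
grip_force: 54.6
```

```bash
python3 - <<'E'
from st import *
from trayfit import fit
p=shot('scene'); print(fit(p,TR))
L=place(TR,2); A=rep(L); C=go(A,up(L,.13),'xfer',15); go(C,up(L,.03),'down',5)
E
```

```text
(array([56.9 , -3.62, 10.2 ]), np.float64(150.2), np.uint64(3198))
t 22.23 [ 0.5651 -0.3777  0.1767] err [  59.8  316.5 -147.7] [ 4.000e-02  8.930e+01 -1.681e+01] j [-0.41  0.36  1.75 -0.93  0.99  0.21] f [-0.3  0.3 -1. ] op 0.0602
xfer: 15 x slide [0.0234, 0.0047, -0.0001] twist [0.0, 5.95, -1.12] mid [ 0.606 -0.213  0.102] end [ 0.6254 -0.0606  0.1592]
down: 5 x slide [-0.0142, -0.0001, 0.0141] twist [0.01, 0.01, 0.0] mid [ 0.625 -0.061  0.099] end [ 0.625  -0.0611  0.0592]
```

Request:
{"method": "servo_tool", "body": {
  "plan": [
    {"slide":[0.0234,0.0047,0],"twist":[0,5.95,-1.12]},
    {"slide":[0.0234,0.0047,0],"twist":[0,5.95,-1.12]},
    {"slide":[0.0234,0.0047,0],"twist":[0,5.95,-1.12]},
    {"slide":[0.0234,0.0047,0],"twist":[0,5.95,-1.12]},
    {"slide":[0.0234,0.0047,0],"twist":[0,5.95,-1.12]}
  ]
}}

```text
time: 22.65
eef_pos: [0.5928, -0.2809, 0.1112]
tcp_rot: [2.108, 2.106, -0.325]
contact_force: [-1.2, -0.6, -0.8]
opening: 0.0601
grip_force: 54.5
```

Request:
{"method": "servo_tool", "body": {
  "plan": [
    {"slide":[0.0234,0.0047,0],"twist":[0,5.95,-1.12]},
    {"slide":[0.0234,0.0047,0],"twist":[0,5.95,-1.12]},
    {"slide":[0.0234,0.0047,0],"twist":[0,5.95,-1.12]},
    {"slide":[0.0234,0.0047,0],"twist":[0,5.95,-1.12]},
    {"slide":[0.0234,0.0047,0],"twist":[0,5.95,-1.12]}
  ]
}}

```text
time: 23.07
eef_pos: [0.6124, -0.165, 0.1046]
tcp_rot: [-1.966, -2.135, -0.211]
contact_force: [-0.1, -0.4, -0.6]
opening: 0.0603
grip_force: 54.5
```

Request:
{"method": "servo_tool", "body": {
  "plan": [
    {"slide":[0.0234,0.0047,0],"twist":[0,5.95,-1.12]},
    {"slide":[0.0234,0.0047,0],"twist":[0,5.95,-1.12]},
    {"slide":[0.0234,0.0047,0],"twist":[0,5.95,-1.12]},
    {"slide":[0.0234,0.0047,0],"twist":[0,5.95,-1.12]},
    {"slide":[0.0234,0.0047,0],"twist":[0,5.95,-1.12]}
  ]
}}

```text
time: 23.48
eef_pos: [0.6248, -0.0601, 0.1568]
tcp_rot: [-1.582, -1.88, -0.657]
contact_force: [-0.1, -0.6, -1.5]
opening: 0.0604
grip_force: 54.5
```

Request:
{"method": "servo_tool", "body": {
  "plan": [
    {"slide":[-0.0142,0,0.0141],"twist":[0,0,0]},
    {"slide":[-0.0142,0,0.0141],"twist":[0,0,0]},
    {"slide":[-0.0142,0,0.0141],"twist":[0,0,0]},
    {"slide":[-0.0142,0,0.0141],"twist":[0,0,0]},
    {"slide":[0,0,0],"twist":[0,0,0]}
  ]
}}

```text
time: 23.9
eef_pos: [0.6218, -0.0601, 0.0717]
tcp_rot: [-1.584, -1.876, -0.648]
contact_force: [-0.6, 0.7, -1.6]
opening: 0.0599
grip_force: 54.5
```

Request:
{"method": "servo_tool", "body": {
  "plan": [
    {"slide":[0,0,0],"twist":[0,0,0]},
    {"slide":[0,0,0],"twist":[0,0,0]}
  ]
}}

```text
time: 24.07
eef_pos: [0.6261, -0.0615, 0.0784]
tcp_rot: [-1.586, -1.885, -0.656]
contact_force: [1.4, -0.6, -0.7]
opening: 0.0605
grip_force: 54.5
```

```bash
sed -i 's/^TR=.*/TR=(.5694,-.0362,10.)/' bars.py; python3 - <<'E'
from st import *
from trayfit import fit
p=shot('scene'); print(fit(p,TR))
L=place(TR,2); L[:3,3]-=[-.0006,.0037,0]; A=rep(L); go(A,up(L,.005),'d',3)
t=shot('top');print([(atz(t,a,A[2,3]-.004).round(4).tolist(),c) for a,c in pin(t,'bar1')], place(TR,2)[:2,3])
E
```

```text
(array([56.91, -3.56, 10.63]), np.float64(808.2), np.uint64(2561))
t 24.12 [ 0.6268 -0.0619  0.0794] err [ -1.7  -2.8 -50.4] [ 0.24  0.17 -0.02] j [-0.48  0.67  1.5   0.6   1.52 -0.85] f [ 0.2 -0.2 -1.4] op 0.0602
d: 3 x slide [-0.0113, -0.0007, 0.0101] twist [0.08, 0.06, -0.01] mid [ 0.626 -0.064  0.049] end [ 0.6253 -0.0648  0.034 ]
[([0.4676, -0.3559], 0.73), ([0.6332, -0.0554], 0.73), ([0.5977, 0.0279], 0.7), ([0.5154, 0.0142], 0.62)] [ 0.62454443 -0.06100105]
```

Request:
{"method": "servo_tool", "body": {
  "plan": [
    {"slide":[-0.0113,-0.0007,0.0101],"twist":[0,0,0]},
    {"slide":[-0.0113,-0.0007,0.0101],"twist":[0,0,0]},
    {"slide":[-0.0108,-0.0007,0.0098],"twist":[0,0,0]},
    {"slide":[0,0,0],"twist":[0,0,0]},
    {"slide":[0,0,0],"twist":[0,0,0]}
  ]
}}

```text
time: 24.63
eef_pos: [0.623, -0.0637, 0.0314]
tcp_rot: [-1.585, -1.881, -0.654]
contact_force: [0.4, -0.0, -1.3]
opening: 0.0602
grip_force: 54.5
```

Request:
{"method": "servo_tool", "body": {
  "plan": [
    {"slide":[0,0,0],"twist":[0,0,0]},
    {"slide":[0,0,0],"twist":[0,0,0]}
  ]
}}

```text
time: 24.8
eef_pos: [0.6252, -0.0647, 0.0342]
tcp_rot: [-1.587, -1.886, -0.657]
contact_force: [0.4, 0.2, -1.3]
opening: 0.0602
grip_force: 54.5
```

```bash
python3 - <<'E'
from st import *
L=place(TR,2); L[:3,3]-=[-.0006,.0037,0]; A=rep(L); go(A,L,'d',2)
E
```

```text
t 24.8 [ 0.6252 -0.0647  0.0342] err [-0.1 -0.  -5.2] [ 0.24  0.16 -0.03] j [-0.48  0.74  1.5   0.6   1.47 -0.89] f [ 0.4  0.2 -1.3] op 0.0602
d: 2 x slide [-0.0018, -0.0001, 0.0018] twist [0.12, 0.08, -0.01] mid [ 0.625 -0.065  0.029] end [ 0.6251 -0.0647  0.0291]
```

Request:
{"method": "servo_tool", "body": {
  "plan": [
    {"slide":[-0.0018,0,0.0018],"twist":[0,0,0]},
    {"slide":[-0.0018,0,0.0018],"twist":[0,0,0]},
    {"slide":[0,0,0],"twist":[0,0,0]},
    {"slide":[0,0,0],"twist":[0,0,0]}
  ]
}}

```text
time: 25.13
eef_pos: [0.6248, -0.0645, 0.0287]
tcp_rot: [-1.586, -1.886, -0.657]
contact_force: [-0.4, 1.0, -0.8]
opening: 0.0603
grip_force: 54.5
```

Request:
{"method": "servo_tool", "body": {
  "plan": [
    {"slide":[0,0,0],"twist":[0,0,0]},
    {"slide":[0,0,0],"twist":[0,0,0]},
    {"slide":[0,0,0],"twist":[0,0,0]},
    {"slide":[0,0,0],"twist":[0,0,0]},
    {"slide":[0,0,0],"twist":[0,0,0]}
  ],
  "gripper": 95
}}

```text
time: 25.55
eef_pos: [0.625, -0.0646, 0.0289]
tcp_rot: [-1.586, -1.886, -0.657]
contact_force: [-0.5, 0.1, -0.2]
opening: 0.0811
grip_force: 0.0
```

Request:
{"method": "servo_tool", "body": {
  "plan": [
    {"slide":[0.007,0,-0.007],"twist":[0,0,0]},
    {"slide":[0.014,0,-0.014],"twist":[0,0,0]},
    {"slide":[0.0212,0,-0.0212],"twist":[0,0,0]},
    {"slide":[0.0212,0,-0.0212],"twist":[0,0,0]},
    {"slide":[0.0212,0,-0.0212],"twist":[0,0,0]}
  ]
}}

```text
time: 25.97
eef_pos: [0.6243, -0.0641, 0.1501]
tcp_rot: [-1.586, -1.885, -0.657]
contact_force: [0.4, 0.6, -0.4]
opening: 0.0811
grip_force: 0.0
```

```bash
python3 - <<'E'
from st import *
G=grasp(3); A=rep(G); C=go(A,up(G,.15),'ret',16); go(C,up(G,.015),'down',5)
E
```

```text
t 25.97 [ 0.6243 -0.0641  0.1501] err [-170.7 -303.  -111. ] [  0.11 -89.32  16.78] j [-0.48  0.57  1.5   0.6   1.6  -0.8 ] f [ 0.4  0.6 -0.4] op 0.0811
ret: 16 x slide [-0.0203, -0.0118, -0.0032] twist [0.01, -5.58, 1.05] mid [ 0.537 -0.249  0.112] end [ 0.4536 -0.3664  0.1888]
down: 5 x slide [0.0189, 0.0, 0.0191] twist [-0.01, -0.01, 0.0] mid [ 0.453 -0.367  0.108] end [ 0.4534 -0.3671  0.0544]
```

Request:
{"method": "servo_tool", "body": {
  "plan": [
    {"slide":[-0.0203,-0.0118,-0.0032],"twist":[0,-5.58,1.05]},
    {"slide":[-0.0203,-0.0118,-0.0032],"twist":[0,-5.58,1.05]},
    {"slide":[-0.0203,-0.0118,-0.0032],"twist":[0,-5.58,1.05]},
    {"slide":[-0.0203,-0.0118,-0.0032],"twist":[0,-5.58,1.05]}
  ],
  "gripper": 100
}}

```text
time: 26.3
eef_pos: [0.588, -0.1442, 0.1123]
tcp_rot: [-1.883, -2.087, -0.328]
contact_force: [-0.0, 0.9, 0.2]
opening: 0.0852
grip_force: 0.0
```

Request:
{"method": "servo_tool", "body": {
  "plan": [
    {"slide":[-0.0203,-0.0118,-0.0032],"twist":[0,-5.58,1.05]},
    {"slide":[-0.0203,-0.0118,-0.0032],"twist":[0,-5.58,1.05]},
    {"slide":[-0.0203,-0.0118,-0.0032],"twist":[0,-5.58,1.05]},
    {"slide":[-0.0203,-0.0118,-0.0032],"twist":[0,-5.58,1.05]}
  ]
}}

```text
time: 26.63
eef_pos: [0.5474, -0.2292, 0.1075]
tcp_rot: [-2.157, -2.24, 0.064]
contact_force: [-0.4, 0.2, 0.8]
opening: 0.0854
grip_force: 0.0
```

Request:
{"method": "servo_tool", "body": {
  "plan": [
    {"slide":[-0.0203,-0.0118,-0.0032],"twist":[0,-5.58,1.05]},
    {"slide":[-0.0203,-0.0118,-0.0032],"twist":[0,-5.58,1.05]},
    {"slide":[-0.0203,-0.0118,-0.0032],"twist":[0,-5.58,1.05]},
    {"slide":[-0.0203,-0.0118,-0.0032],"twist":[0,-5.58,1.05]}
  ]
}}

```text
time: 26.97
eef_pos: [0.5023, -0.3075, 0.1347]
tcp_rot: [2.046, 1.992, -0.451]
contact_force: [-1.0, -0.6, -0.6]
opening: 0.0856
grip_force: 0.0
```

Request:
{"method": "servo_tool", "body": {
  "plan": [
    {"slide":[-0.0203,-0.0118,-0.0032],"twist":[0,-5.58,1.05]},
    {"slide":[-0.0203,-0.0118,-0.0032],"twist":[0,-5.58,1.05]},
    {"slide":[-0.0203,-0.0118,-0.0032],"twist":[0,-5.58,1.05]},
    {"slide":[-0.0203,-0.0118,-0.0032],"twist":[0,-5.58,1.05]}
  ]
}}

```text
time: 27.3
eef_pos: [0.453, -0.3672, 0.1887]
tcp_rot: [1.85, 1.68, -0.767]
contact_force: [-0.6, 0.5, 0.0]
opening: 0.0856
grip_force: 0.0
```

Request:
{"method": "servo_tool", "body": {
  "plan": [
    {"slide":[0,0,0],"twist":[0,0,0]},
    {"slide":[0,0,0],"twist":[0,0,0]},
    {"slide":[0,0,0],"twist":[0,0,0]},
    {"slide":[0,0,0],"twist":[0,0,0]}
  ]
}}

```text
time: 27.63
eef_pos: [0.4543, -0.3666, 0.1871]
tcp_rot: [1.853, 1.686, -0.762]
contact_force: [-0.4, -0.5, 0.2]
opening: 0.0855
grip_force: 0.0
```

```bash
cat >> st.py <<'E'
def greens(t,TR):
    im=t['img']; h=cv2.cvtColor(im,cv2.COLOR_RGB2HSV); m=((h[...,0]>28)&(h[...,0]<60)&(h[...,1]>70)).astype(np.uint8); u=proj(t,[*TR[:2],.02])[0].astype(int); k=np.zeros_like(m); cv2.circle(k,tuple(int(q) for q in u),60,1,-1); m&=k
    for c in cv2.findContours(m,0,cv2.CHAIN_APPROX_NONE)[0]:
        if cv2.contourArea(c)>80: (x,y),r=cv2.minEnclosingCircle(c); q=atz(t,(x,y),.022); print('green',round(x,1),round(y,1),round(r,1),q.round(4),'off mm',min((tuple(((q-place(TR,i)[:2,3])*1e3).round(1)) for i in POCK),key=np.linalg.norm))
E
python3 - <<'E'
from st import *
from trayfit import fit
p=shot('scene'); print(fit(p,TR))
G=grasp(3); A=rep(G); go(A,up(G,.014),'down',5)
greens(shot('top'),TR)
E
```

```text
(array([56.93, -3.64, 10.03]), np.float64(166.8), np.uint64(3191))
t 27.68 [ 0.4542 -0.3667  0.187 ] err [  -0.6   -0.4 -147.8] [ 0.1  -0.09 -0.14] j [-0.48  0.13  2.01 -0.97  0.92  0.21] f [ 0.4 -0.9 -0.1] op 0.0858
down: 5 x slide [0.0188, -0.0002, 0.019] twist [0.02, -0.02, -0.03] mid [ 0.454 -0.367  0.107] end [ 0.4534 -0.3672  0.0533]
green 246.9 231.8 11.7 [0.5097 0.0195] off mm (np.float64(1.0), np.float64(-0.6))
green 239.8 193.2 11.6 [0.6107 0.0355] off mm (np.float64(3.5), np.float64(-2.0))
green 277.5 186.2 11.6 [ 0.6263 -0.0637] off mm (np.float64(1.7), np.float64(-2.7))
```

```bash
cat >> st.py <<'E'
def grasp4():
    R=tool(RY,-38); return T(np.array([*BARS[3],.042])+.006*d+.003*R[:,2],R)
def place4(tr): 
    L=place(tr,4); L[:3,:3]=tool(tr[2],52); return L
E
python3 - <<'E'
from st import *
G=grasp4(); A=rep(up(G,.1)); C=go(A,up(G,.08),'down',3); go(C,up(G,.014),'d2',3)
E
```

```text
t 27.73 [ 0.4541 -0.3667  0.1869] err [ -0.6  -1.4 -47.2] [ 0.1   6.93 -0.13] j [-0.48  0.13  2.01 -0.97  0.92  0.21] f [-0.6  0.3  0.5] op 0.0854
down: 3 x slide [0.0148, -0.0002, 0.0168] twist [0.03, 2.31, -0.04] mid [ 0.454 -0.369  0.142] end [ 0.4535 -0.3681  0.1198]
d2: 3 x slide [0.0136, -0.0, 0.0174] twist [0.0, -0.0, -0.0] mid [ 0.454 -0.368  0.076] end [ 0.4535 -0.3681  0.0535]
```

Request:
{"method": "servo_tool", "body": {
  "plan": [
    {"slide":[0.0148,0,0.0168],"twist":[0,2.31,0]},
    {"slide":[0.0148,0,0.0168],"twist":[0,2.31,0]},
    {"slide":[0.0148,0,0.0168],"twist":[0,2.31,0]},
    {"slide":[0.0136,0,0.0174],"twist":[0,0,0]},
    {"slide":[0.0136,0,0.0174],"twist":[0,0,0]}
  ]
}}

```text
time: 28.15
eef_pos: [0.4544, -0.369, 0.0752]
tcp_rot: [1.934, 1.758, -0.663]
contact_force: [0.0, 0.4, -0.1]
opening: 0.0857
grip_force: 0.0
```

Request:
{"method": "servo_tool", "body": {
  "plan": [
    {"slide":[0.0136,0,0.0174],"twist":[0,0,0]},
    {"slide":[0,0,0],"twist":[0,0,0]},
    {"slide":[0,0,0],"twist":[0,0,0]},
    {"slide":[0,0,0],"twist":[0,0,0]}
  ]
}}

```text
time: 28.48
eef_pos: [0.4545, -0.3686, 0.0544]
tcp_rot: [1.932, 1.759, -0.664]
contact_force: [0.4, -0.0, -0.2]
opening: 0.0856
grip_force: 0.0
```

```bash
python3 - <<'E'
from st import *
G=grasp4(); A=rep(G); go(A,G,'down',1)
E
```

```text
t 28.48 [ 0.4545 -0.3686  0.0544] err [ -1.    0.5 -14.7] [ 0.13  0.08 -0.11] j [-0.53  0.35  2.01 -0.99  0.73  0.32] f [ 0.4 -0.  -0.2] op 0.0856
down: 1 x slide [0.0094, -0.0011, 0.0113] twist [0.13, 0.08, -0.11] mid [ 0.453 -0.368  0.04 ] end [ 0.4534 -0.3681  0.0397]
```

Request:
{"method": "servo_tool", "body": {
  "plan": [
    {"slide":[0.0088,-0.001,0.0106],"twist":[0,0,0]},
    {"slide":[0,0,0],"twist":[0,0,0]}
  ]
}}

```text
time: 28.65
eef_pos: [0.4531, -0.3677, 0.0402]
tcp_rot: [1.933, 1.759, -0.664]
contact_force: [-0.6, -0.4, -0.2]
opening: 0.085
grip_force: 0.0
```

Request:
{"method": "servo_tool", "body": {
  "plan": [
    {"slide":[0,0,0],"twist":[0,0,0]},
    {"slide":[0,0,0],"twist":[0,0,0]},
    {"slide":[0,0,0],"twist":[0,0,0]},
    {"slide":[0,0,0],"twist":[0,0,0]},
    {"slide":[0,0,0],"twist":[0,0,0]}
  ],
  "gripper": 0
}}

```text
time: 29.07
eef_pos: [0.4526, -0.3685, 0.0416]
tcp_rot: [1.933, 1.757, -0.668]
contact_force: [-3.0, 1.2, 6.7]
opening: 0.0604
grip_force: 53.1
```

Request:
{"method": "servo_tool", "body": {
  "plan": [
    {"slide":[0,0,0],"twist":[0,0,0]},
    {"slide":[0,0,0],"twist":[0,0,0]}
  ]
}}

```text
time: 29.23
eef_pos: [0.4526, -0.3685, 0.0416]
tcp_rot: [1.933, 1.757, -0.668]
contact_force: [-3.9, 1.6, 6.0]
opening: 0.0603
grip_force: 53.1
```

Request:
{"method": "servo_tool", "body": {
  "plan": [
    {"slide":[-0.0095,0,-0.0117],"twist":[0,0,0]},
    {"slide":[-0.0185,0,-0.0236],"twist":[0,0,0]},
    {"slide":[-0.0185,0,-0.0236],"twist":[0,0,0]},
    {"slide":[-0.0185,0,-0.0236],"twist":[0,0,0]},
    {"slide":[-0.0185,0,-0.0236],"twist":[0,0,0]}
  ]
}}

```text
time: 29.65
eef_pos: [0.4525, -0.3676, 0.1761]
tcp_rot: [1.933, 1.761, -0.662]
contact_force: [0.7, -0.2, -0.6]
opening: 0.0605
grip_force: 54.3
```

Request:
{"method": "servo_tool", "body": {
  "plan": [
    {"slide":[0,0,0],"twist":[0,0,0]},
    {"slide":[0,0,0],"twist":[0,0,0]},
    {"slide":[0,0,0],"twist":[0,0,0]}
  ]
}}

```text
time: 29.9
eef_pos: [0.4522, -0.3675, 0.1743]
tcp_rot: [1.934, 1.76, -0.663]
contact_force: [-0.5, -0.1, -1.7]
opening: 0.0604
grip_force: 54.5
```

```bash
python3 - <<'E'
from st import *
from trayfit import fit
p=shot('scene'); print(fit(p,TR))
L=place4(TR); A=rep(L); C=go(A,up(L,.13),'xfer',16); go(C,up(L,.03),'down',5)
E
```

```text
(array([56.91, -3.64, 10.12]), np.float64(165.9), np.uint64(3189))
t 29.95 [ 0.4515 -0.3672  0.1731] err [  74.6  288.9 -144.1] [  2.1   89.37 -16.89] j [-0.53  0.13  2.   -0.81  0.88  0.05] f [-0.5 -0.  -1.5] op 0.0603
xfer: 16 x slide [0.0198, 0.0053, 0.0022] twist [0.13, 5.59, -1.06] mid [ 0.502 -0.208  0.107] end [ 0.5262 -0.0785  0.1596]
down: 5 x slide [-0.0158, -0.0, 0.0124] twist [-0.0, -0.01, 0.01] mid [ 0.526 -0.078  0.099] end [ 0.5262 -0.0781  0.0591]
```

Request:
{"method": "servo_tool", "body": {
  "plan": [
    {"slide":[0.0198,0.0053,0.0022],"twist":[0.13,5.59,-1.06]},
    {"slide":[0.0198,0.0053,0.0022],"twist":[0.13,5.59,-1.06]},
    {"slide":[0.0198,0.0053,0.0022],"twist":[0.13,5.59,-1.06]},
    {"slide":[0.0198,0.0053,0.0022],"twist":[0.13,5.59,-1.06]}
  ]
}}

```text
time: 30.28
eef_pos: [0.4763, -0.3037, 0.1249]
tcp_rot: [2.125, 2.074, -0.328]
contact_force: [1.4, -0.9, -0.8]
opening: 0.0604
grip_force: 54.5
```

Request:
{"method": "servo_tool", "body": {
  "plan": [
    {"slide":[0.0198,0.0053,0.0022],"twist":[0.13,5.59,-1.06]},
    {"slide":[0.0198,0.0053,0.0022],"twist":[0.13,5.59,-1.06]},
    {"slide":[0.0198,0.0053,0.0022],"twist":[0.13,5.59,-1.06]},
    {"slide":[0.0198,0.0053,0.0022],"twist":[0.13,5.59,-1.06]}
  ]
}}

```text
time: 30.62
eef_pos: [0.4969, -0.2268, 0.1059]
tcp_rot: [-2.086, -2.168, -0.072]
contact_force: [-0.7, -0.0, -1.4]
opening: 0.0602
grip_force: 54.5
```

Request:
{"method": "servo_tool", "body": {
  "plan": [
    {"slide":[0.0198,0.0053,0.0022],"twist":[0.13,5.59,-1.06]},
    {"slide":[0.0198,0.0053,0.0022],"twist":[0.13,5.59,-1.06]},
    {"slide":[0.0198,0.0053,0.0022],"twist":[0.13,5.59,-1.06]},
    {"slide":[0.0198,0.0053,0.0022],"twist":[0.13,5.59,-1.06]}
  ]
}}

```text
time: 30.95
eef_pos: [0.5132, -0.1476, 0.1177]
tcp_rot: [-1.802, -1.999, -0.436]
contact_force: [-0.2, 0.8, -0.8]
opening: 0.0604
grip_force: 54.5
```

Request:
{"method": "servo_tool", "body": {
  "plan": [
    {"slide":[0.0198,0.0053,0.0022],"twist":[0.13,5.59,-1.06]},
    {"slide":[0.0198,0.0053,0.0022],"twist":[0.13,5.59,-1.06]},
    {"slide":[0.0198,0.0053,0.0022],"twist":[0.13,5.59,-1.06]},
    {"slide":[0.0198,0.0053,0.0022],"twist":[0.13,5.59,-1.06]}
  ]
}}

```text
time: 31.28
eef_pos: [0.5261, -0.0781, 0.1589]
tcp_rot: [-1.502, -1.792, -0.737]
contact_force: [-0.2, 0.2, -1.2]
opening: 0.0607
grip_force: 54.5
```

Request:
{"method": "servo_tool", "body": {
  "plan": [
    {"slide":[-0.0158,0,0.0124],"twist":[0,0,0]},
    {"slide":[-0.0158,0,0.0124],"twist":[0,0,0]},
    {"slide":[-0.0158,0,0.0124],"twist":[0,0,0]},
    {"slide":[-0.0158,0,0.0124],"twist":[0,0,0]},
    {"slide":[0,0,0],"twist":[0,0,0]}
  ]
}}

```text
time: 31.7
eef_pos: [0.5234, -0.0771, 0.0746]
tcp_rot: [-1.504, -1.789, -0.73]
contact_force: [-0.5, 0.6, -0.9]
opening: 0.0603
grip_force: 54.5
```

Request:
{"method": "servo_tool", "body": {
  "plan": [
    {"slide":[0,0,0],"twist":[0,0,0]},
    {"slide":[0,0,0],"twist":[0,0,0]},
    {"slide":[0,0,0],"twist":[0,0,0]}
  ]
}}

```text
time: 31.95
eef_pos: [0.5278, -0.0794, 0.0812]
tcp_rot: [-1.506, -1.799, -0.736]
contact_force: [-0.8, -0.8, -1.3]
opening: 0.0604
grip_force: 54.5
```

```bash
python3 - <<'E'
from st import *
from trayfit import fit
L=place4(TR); A=rep(L); go(A,up(L,.005),'d',3)
E
```

```text
t 31.95 [ 0.5278 -0.0794  0.0812] err [ -1.8   1.  -52.2] [0.06 0.09 0.18] j [-0.6   0.6   1.68  0.6   1.58 -1.  ] f [-0.8 -0.8 -1.3] op 0.0604
d: 3 x slide [-0.0121, -0.0005, 0.01] twist [0.02, 0.03, 0.06] mid [ 0.527 -0.079  0.05 ] end [ 0.5262 -0.0784  0.0341]
```

Request:
{"method": "servo_tool", "body": {
  "plan": [
    {"slide":[-0.0121,-0.0005,0.01],"twist":[0,0,0]},
    {"slide":[-0.0121,-0.0005,0.01],"twist":[0,0,0]},
    {"slide":[-0.0121,-0.0005,0.01],"twist":[0,0,0]},
    {"slide":[0,0,0],"twist":[0,0,0]},
    {"slide":[0,0,0],"twist":[0,0,0]}
  ]
}}

```text
time: 32.37
eef_pos: [0.5257, -0.078, 0.0339]
tcp_rot: [-1.505, -1.798, -0.736]
contact_force: [0.4, -0.7, 0.1]
opening: 0.0602
grip_force: 54.5
```

Request:
{"method": "servo_tool", "body": {
  "plan": [
    {"slide":[0,0,0],"twist":[0,0,0]},
    {"slide":[0,0,0],"twist":[0,0,0]},
    {"slide":[0,0,0],"twist":[0,0,0]}
  ]
}}

```text
time: 32.62
eef_pos: [0.5265, -0.0786, 0.0346]
tcp_rot: [-1.506, -1.801, -0.737]
contact_force: [0.3, 0.6, -0.5]
opening: 0.0606
grip_force: 54.5
```

Request:
{"method": "servo_tool", "body": {
  "plan": [
    {"slide":[-0.002,0,0.0016],"twist":[0,0,0]},
    {"slide":[-0.002,0,0.0016],"twist":[0,0,0]},
    {"slide":[0,0,0],"twist":[0,0,0]},
    {"slide":[0,0,0],"twist":[0,0,0]}
  ]
}}

```text
time: 32.95
eef_pos: [0.5255, -0.0779, 0.028]
tcp_rot: [-1.505, -1.798, -0.736]
contact_force: [-1.3, 0.2, -1.2]
opening: 0.0602
grip_force: 54.5
```

Request:
{"method": "servo_tool", "body": {
  "plan": [
    {"slide":[0,0,0],"twist":[0,0,0]},
    {"slide":[0,0,0],"twist":[0,0,0]},
    {"slide":[0,0,0],"twist":[0,0,0]},
    {"slide":[0,0,0],"twist":[0,0,0]},
    {"slide":[0,0,0],"twist":[0,0,0]}
  ],
  "gripper": 95
}}

```text
time: 33.37
eef_pos: [0.5258, -0.0781, 0.0283]
tcp_rot: [-1.506, -1.799, -0.736]
contact_force: [0.4, 0.7, 0.1]
opening: 0.0811
grip_force: 0.0
```

Request:
{"method": "servo_tool", "body": {
  "plan": [
    {"slide":[0.0079,0,-0.0062],"twist":[0,0,0]},
    {"slide":[0.0158,0,-0.0124],"twist":[0,0,0]},
    {"slide":[0.0237,0,-0.0186],"twist":[0,0,0]},
    {"slide":[0.0237,0,-0.0186],"twist":[0,0,0]},
    {"slide":[0.0237,0,-0.0186],"twist":[0,0,0]}
  ]
}}

```text
time: 33.78
eef_pos: [0.5252, -0.078, 0.1505]
tcp_rot: [-1.505, -1.798, -0.736]
contact_force: [0.4, -0.4, 0.5]
opening: 0.0808
grip_force: 0.0
```

Request:
{"method": "servo_tool", "body": {
  "plan": [
    {"slide":[0,0,-0.03],"twist":[0,-6,0]},
    {"slide":[0,0,-0.03],"twist":[0,-6,0]},
    {"slide":[0,0,-0.03],"twist":[0,-6,0]},
    {"slide":[0,0,-0.03],"twist":[0,-6,0]},
    {"slide":[0,0,-0.03],"twist":[0,-6,0]}
  ]
}}

```text
time: 34.2
eef_pos: [0.5418, -0.1734, 0.2649]
tcp_rot: [-1.821, -2.171, -0.351]
contact_force: [0.0, 0.7, -1.1]
opening: 0.0812
grip_force: 0.0
```

```bash
python3 - <<'E'
from st import *
from trayfit import fit
p=shot('scene','k'); print(fit(p,TR)); t=shot('top','kt'); greens(t,TR); print('toptray',fit(t,TR))
rep(place4(TR))
for n,z in(('tunnel',0),('flap_edge',.014)): print(n,[[(atz(q,a,z).round(4).tolist(),c) for a,c in pin(q,n)] for q in(p,t)])
a=pin(p,'fan_switch_tip');b=pin(t,'fan_switch_tip');print(a,b); 
if a and b: print(tri(p,a[0][0],t,b[0][0]))
cv2.imwrite('pics/kk.png',np.hstack([cv2.resize(t['img'][120:300,0:330],(440,240)),cv2.resize(p['img'][100:270,200:500],(360,240))])[:,:,::-1])
E
```

```text
(array([56.85, -3.64,  9.85]), np.float64(199.4), np.uint64(3186))
green 246.9 231.8 11.7 [0.5097 0.0195] off mm (np.float64(1.0), np.float64(-0.6))
green 285.4 224.0 11.8 [ 0.5273 -0.0812] off mm (np.float64(1.2), np.float64(-2.8))
green 239.8 193.2 11.6 [0.6107 0.0355] off mm (np.float64(3.5), np.float64(-2.0))
green 277.4 186.2 11.6 [ 0.6262 -0.0637] off mm (np.float64(1.7), np.float64(-2.7))
toptray (array([ 69.99,  10.2 , -46.32]), np.float64(6064.4), np.uint64(7413))
t 34.3 [ 0.5453 -0.1735  0.2718] err [ -19.3   95.1 -242.8] [ 0.6  30.72  0.6 ] j [-0.57  0.21  1.61  0.28  1.57 -0.79] f [ 1.6 -0.3  1. ] op 0.0811
tunnel [[([0.5349, 0.2553], 0.6)], [([0.5406, 0.2618], 0.82)]]
flap_edge [[([0.5446, 0.2647], 0.81)], [([0.5329, 0.263], 0.74), ([0.6291, -0.062], 0.24)]]
[(array([258.6112, 202.2144]), 0.48), (array([390.4   , 151.7184]), 0.46)] [(array([ 93.696 , 209.8944]), 0.42)]
[0.67065736 0.14553623 0.32573406]
```

View pics/kk.png

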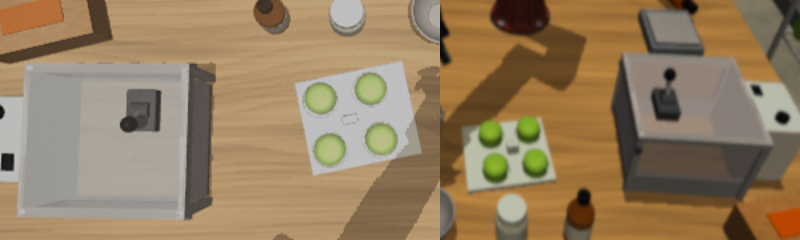

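```bash
cat > tunfit.py <<'E'
from h import *
from scipy.optimize import minimize
t=shot('top');s=shot('scene'); M=[]
for p in(t,s):
    m=sil(p,'tunnel')[0][0]; M.append((p,m))
def cor(v):
    x,y,a,L,H=v[0]/100,v[1]/100,np.radians(v[2]),v[3]/100,v[4]/100
    R=np.array([[np.cos(a),-np.sin(a)],[np.sin(a),np.cos(a)]]); q=np.array([[-.128,0],[.128,0],[.128,L],[-.128,L]])@R.T+[x,y]
    return np.vstack([np.c_[q,np.zeros(4)],np.c_[q,np.full(4,H)]])
def f(v,sel=(0,1)):
    c=0
    for i in sel:
        p,o=M[i]; K=4; m=np.zeros((384*K,512*K),np.uint8); cv2.fillConvexPoly(m,cv2.convexHull(((proj(p,cor(v))+.5)*K).astype(np.int32)),255)
        c+=np.abs(cv2.resize(m,(512,384),interpolation=cv2.INTER_AREA)/255.-o).sum()
    return c
x0=np.array([53.8,26.,0,28,17]); S=x0+np.vstack([np.zeros(5),np.diag([1,1,3,1,1])])
for sel in((0,1),(0,),(1,)):
    r=minimize(f,x0,args=(sel,),method='Nelder-Mead',options=dict(initial_simplex=S,maxiter=400)); print(sel,r.x.round(2),r.fun.round(1),[int(m.sum()) for _,m in M])
E
python3 tunfit.py
```

```text
(0, 1) [53.52 26.02 -2.64 32.15 16.29] 2782.2 [17408, 13450]
(0,) [53.62 26.   -2.15 30.08 18.35] 1057.5 [17408, 13450]
(1,) [53.62 25.8  -0.63 34.4  16.03] 1250.8 [17408, 13450]
```

```bash
python3 - <<'E'
from h import *
t=shot('top'); m=sil(t,'tunnel')[0][0]
print(np.argwhere(m).min(0),np.argwhere(m).max(0))
def line(px,z,ax):
    w=np.array([atz(t,q,z) for q in px]); 
    for _ in range(3):
        k=np.polyfit(w[:,ax],w[:,1-ax],1); r=w[:,1-ax]-np.polyval(k,w[:,ax]); w=w[abs(r)<2*r.std()+1e-4]
    return np.degrees(np.arctan(k[0])).round(2),np.polyval(k,[.538] if ax==0 else [.26,.4]).round(4),(r.std()*1e3).round(2)
rows=range(190,272)
print('front z0',line([(np.flatnonzero(m[r]).max()+.5,r) for r in rows],0,0))
cols=range(40,140)
print('x+ z.17',line([(c,np.flatnonzero(m[:,c]).min()-.5) for c in cols],.17,1))
print('x- z.17',line([(c,np.flatnonzero(m[:,c]).max()+.5) for c in cols],.17,1))
g=cv2.GaussianBlur(cv2.cvtColor(t['img'],cv2.COLOR_RGB2GRAY),(3,3),0)
L=cv2.createLineSegmentDetector().detect(g)[0][:,0]
for l in L:
    n=np.hypot(l[2]-l[0],l[3]-l[1])
    if n>60 and l[[0,2]].max()<170 and 150<l[[1,3]].mean()<300:
        a=atz(t,l[:2],.17);b=atz(t,l[2:],.17); print(l.round(0),a.round(3),b.round(3),np.degrees(np.arctan2(*(b-a)[::-1])).round(2))
E
```

```text
[167   0] [285 161]
front z0 (np.float64(-2.53), array([0.2594]), np.float64(0.96))
x+ z.17 (np.float64(2.19), array([0.6665, 0.6718]), np.float64(1.06))
x- z.17 (np.float64(1.86), array([0.405 , 0.4096]), np.float64(1.01))
[137. 284. 141. 167.] [0.406 0.256] [0.667 0.246] -2.32
[ 82. 150.   8. 167.] [0.71  0.383] [0.676 0.553] 101.41
[159. 183. 157. 266.] [0.629 0.205] [0.446 0.212] 177.86
[  0. 160.  68. 144.] [0.693 0.571] [0.725 0.414] -78.48
```

```bash
cat >> st.py <<'E'
TUN=np.array([.536,.260]); TY=-2.2
def tw(x,y): a=np.radians(TY); return TUN+np.array([[np.cos(a),-np.sin(a)],[np.sin(a),np.cos(a)]])@[x,y]
def lug(tr,z=.031):
    a=np.radians(tr[2]); return T([tr[0]-.016*np.sin(a),tr[1]+.016*np.cos(a),z],tool(tr[2],0))
E
sed -i 's/^TR=.*/TR=(.5688,-.0364,9.9)/' bars.py
python3 - <<'E'
from st import *
Lg=lug(TR); A=rep(Lg); C=go(A,up(Lg,.08),'above',8); C=go(C,Lg,'down',4)
q=tw(0,-.125); D=lug((*q,TY)); go(Lg,D,'drag',12)
E
```

```text
t 34.9 [ 0.5417 -0.172   0.2616] err [  24.4  151.3 -230.6] [ 2.000e-02 -2.202e+01  1.700e-01] j [-0.57  0.22  1.62  0.28  1.57 -0.79] f [ 0.1  0.1 -0. ] op 0.081
above: 8 x slide [0.0137, 0.0063, 0.0224] twist [0.0, -2.75, 0.02] mid [ 0.556 -0.071  0.174] end [ 0.5663 -0.0208  0.1111]
down: 4 x slide [0.0, -0.0001, 0.02] twist [0.0, -0.01, 0.0] mid [ 0.566 -0.021  0.051] end [ 0.5659 -0.0208  0.0311]
drag: 12 x slide [0.0145, -0.0018, 0.0] twist [0.0, 0.0, 1.01] mid [0.541 0.079 0.031] end [0.5314 0.1509 0.031 ]
```

Request:
{"method": "servo_tool", "body": {
  "plan": [
    {"slide":[0.0137,0.0063,0.0224],"twist":[0,-2.75,0]},
    {"slide":[0.0137,0.0063,0.0224],"twist":[0,-2.75,0]},
    {"slide":[0.0137,0.0063,0.0224],"twist":[0,-2.75,0]},
    {"slide":[0.0137,0.0063,0.0224],"twist":[0,-2.75,0]}
  ],
  "gripper": 47
}}

```text
time: 35.23
eef_pos: [0.5533, -0.0889, 0.1939]
tcp_rot: [-1.923, -2.294, -0.186]
contact_force: [1.0, -0.0, 1.4]
opening: 0.0398
grip_force: 0.0
```

Request:
{"method": "servo_tool", "body": {
  "plan": [
    {"slide":[0.0137,0.0063,0.0224],"twist":[0,-2.75,0]},
    {"slide":[0.0137,0.0063,0.0224],"twist":[0,-2.75,0]},
    {"slide":[0.0137,0.0063,0.0224],"twist":[0,-2.75,0]},
    {"slide":[0.0137,0.0063,0.0224],"twist":[0,-2.75,0]}
  ]
}}

```text
time: 35.57
eef_pos: [0.567, -0.02, 0.1114]
tcp_rot: [2.015, 2.405, 0.001]
contact_force: [0.7, -0.9, -1.3]
opening: 0.04
grip_force: 0.0
```

Request:
{"method": "servo_tool", "body": {
  "plan": [
    {"slide":[0,0,0],"twist":[0,0,0]},
    {"slide":[0,0,0],"twist":[0,0,0]},
    {"slide":[0,0,0],"twist":[0,0,0]},
    {"slide":[0,0,0],"twist":[0,0,0]}
  ]
}}

```text
time: 35.9
eef_pos: [0.5679, -0.0222, 0.1133]
tcp_rot: [2.017, 2.403, 0.004]
contact_force: [0.3, 0.1, -0.3]
opening: 0.04
grip_force: 0.0
```

```bash
python3 - <<'E'
from st import *
from trayfit import fit
p=shot('scene'); print(fit(p,TR))
Lg=lug(TR); A=rep(Lg); C=go(A,up(Lg,.008),'down',4)
E
```

```text
(array([56.87, -3.69, 10.02]), np.float64(256.4), np.uint64(3120))
t 35.95 [ 0.5679 -0.0223  0.1134] err [ -1.9   1.7 -82.4] [0.28 0.1  0.08] j [-0.16  0.25  1.85 -0.    1.04 -0.34] f [-0.4  0.2 -1.1] op 0.04
down: 4 x slide [0.0005, -0.0004, 0.0186] twist [0.07, 0.02, 0.02] mid [ 0.567 -0.021  0.058] end [ 0.5662 -0.0207  0.039 ]
```

Request:
{"method": "servo_tool", "body": {
  "plan": [
    {"slide":[0.0005,-0.0004,0.0186],"twist":[0.07,0,0]},
    {"slide":[0.0005,-0.0004,0.0186],"twist":[0.07,0,0]},
    {"slide":[0.0005,-0.0004,0.0186],"twist":[0.07,0,0]},
    {"slide":[0.0005,-0.0004,0.0186],"twist":[0.07,0,0]},
    {"slide":[0,0,0],"twist":[0,0,0]}
  ]
}}

```text
time: 36.37
eef_pos: [0.5622, -0.0202, 0.0347]
tcp_rot: [-2.016, -2.401, 0.009]
contact_force: [-0.7, -0.2, -0.6]
opening: 0.0405
grip_force: 0.0
```

Request:
{"method": "servo_tool", "body": {
  "plan": [
    {"slide":[0,0,0.004],"twist":[0,0,0]},
    {"slide":[0,0,0],"twist":[0,0,0]},
    {"slide":[0,0,0],"twist":[0,0,0]}
  ]
}}

```text
time: 36.62
eef_pos: [0.566, -0.02, 0.0349]
tcp_rot: [2.018, 2.406, -0.002]
contact_force: [0.6, -0.2, 0.0]
opening: 0.0402
grip_force: 0.0
```

Request:
{"method": "servo_tool", "body": {
  "plan": [
    {"slide":[0,0,0.002],"twist":[0,0,0]},
    {"slide":[0,0,0],"twist":[0,0,0]},
    {"slide":[0,0,0],"twist":[0,0,0]},
    {"slide":[0,0,0],"twist":[0,0,0]},
    {"slide":[0,0,0],"twist":[0,0,0]}
  ],
  "gripper": 0,
  "grip_force": 40
}}

```text
time: 37.03
eef_pos: [0.5661, -0.0195, 0.0325]
tcp_rot: [2.017, 2.407, -0.002]
contact_force: [1.9, -0.4, 3.9]
opening: 0.015
grip_force: 43.2
```

Request:
{"method": "servo_tool", "body": {
  "plan": [
    {"slide":[0,0,0],"twist":[0,0,0]},
    {"slide":[0,0,0],"twist":[0,0,0]}
  ]
}}

```text
time: 37.2
eef_pos: [0.5661, -0.0195, 0.0325]
tcp_rot: [2.017, 2.407, -0.002]
contact_force: [1.8, -0.1, 5.1]
opening: 0.0149
grip_force: 43.5
```

```bash
python3 - <<'E'
from st import *
A=now(); q=tw(0,-.125); D=lug((*q,TY),A[2,3]); rep(D); go(A,D,'drag',14)
E
```

```text
t 37.2 [ 0.5661 -0.0195  0.0325] err [-34.3 170.6   0. ] [1.000e-02 1.000e-01 1.227e+01] j [-0.16  0.37  1.87 -0.    0.89 -0.33] f [ 1.8 -0.1  5.1] op 0.0149
drag: 14 x slide [0.0124, -0.0015, -0.0] twist [0.0, 0.01, 0.88] mid [0.542 0.077 0.032] end [0.532  0.1517 0.0324]
```

Request:
{"method": "servo_tool", "body": {
  "plan": [
    {"slide":[0.0062,-0.0007,-0.0003],"twist":[0,0,0.44]},
    {"slide":[0.0062,-0.0008,0],"twist":[0,0,0.44]},
    {"slide":[0.0124,-0.0015,0],"twist":[0,0,0.88]},
    {"slide":[0.0124,-0.0015,0],"twist":[0,0,0.88]},
    {"slide":[0.0124,-0.0015,0],"twist":[0,0,0.88]}
  ]
}}

```text
time: 37.62
eef_pos: [0.5525, 0.0266, 0.0326]
tcp_rot: [2.087, 2.342, -0.007]
contact_force: [2.4, -7.9, 4.3]
opening: 0.0154
grip_force: 43.3
```

Request:
{"method": "servo_tool", "body": {
  "plan": [
    {"slide":[0.0124,-0.0015,0],"twist":[0,0,0.88]},
    {"slide":[0.0124,-0.0015,0],"twist":[0,0,0.88]},
    {"slide":[0.0124,-0.0015,0],"twist":[0,0,0.88]},
    {"slide":[0.0124,-0.0015,0],"twist":[0,0,0.88]},
    {"slide":[0.0124,-0.0015,0],"twist":[0,0,0.88]}
  ]
}}

```text
time: 38.03
eef_pos: [0.5397, 0.0878, 0.0326]
tcp_rot: [2.175, 2.261, -0.008]
contact_force: [1.4, -9.6, 5.7]
opening: 0.0151
grip_force: 43.5
```

Request:
{"method": "servo_tool", "body": {
  "plan": [
    {"slide":[0.0124,-0.0015,0],"twist":[0,0,0.88]},
    {"slide":[0.0124,-0.0015,0],"twist":[0,0,0.88]},
    {"slide":[0.0124,-0.0015,0],"twist":[0,0,0.88]},
    {"slide":[0.0062,-0.0008,0],"twist":[0,0,0.44]},
    {"slide":[0.0062,-0.0007,0],"twist":[0,0,0.44]}
  ]
}}

```text
time: 38.45
eef_pos: [0.5328, 0.1371, 0.0325]
tcp_rot: [2.242, 2.195, -0.009]
contact_force: [0.2, -10.2, 7.4]
opening: 0.0151
grip_force: 43.8
```

Request:
{"method": "servo_tool", "body": {
  "plan": [
    {"slide":[0,0,0],"twist":[0,0,0]},
    {"slide":[0,0,0],"twist":[0,0,0]}
  ]
}}

```text
time: 38.62
eef_pos: [0.5327, 0.1383, 0.0325]
tcp_rot: [2.244, 2.195, -0.006]
contact_force: [1.3, -4.4, 6.8]
opening: 0.0149
grip_force: 43.8
```

```bash
python3 - <<'E'
from st import *
from trayfit import fit
q=tw(0,-.125); D=lug((*q,TY)); A=rep(D); tr=(*q,TY)
p=shot('scene'); t=shot('top'); print(q,fit(p,tr),fit(t,tr))
cv2.imwrite('pics/m.png',np.hstack([cv2.resize(t['img'][120:320,60:300],(420,350)),cv2.resize(p['img'][120:270,220:400],(380,350))])[:,:,::-1])
E
```

```text
t 38.62 [0.5327 0.1383 0.0325] err [-0.9 12.8 -1.5] [-0.07  0.24  0.93] j [ 0.13  0.35  1.91 -0.01  0.88  0.15] f [ 1.3 -4.4  6.8] op 0.0149
[0.53120152 0.13509214] (array([53.22, 12.13, -0.81]), np.float64(396.0), np.uint64(2789)) (array([53.57, 11.94, -1.52]), np.float64(2506.0), np.uint64(3458))
```

View pics/m.png

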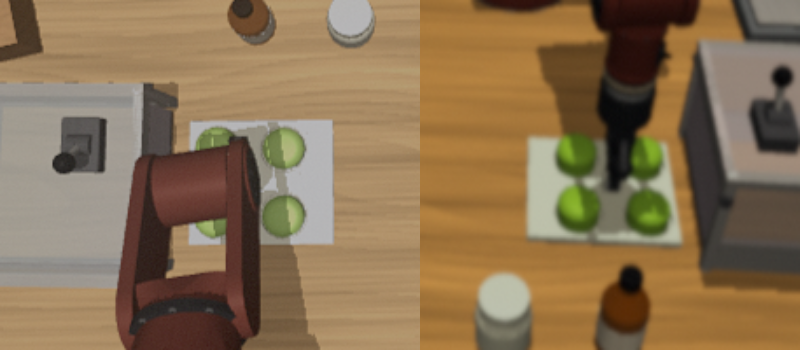

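Request:
{"method": "servo_tool", "body": {
  "plan": [
    {"slide":[0.003,-0.001,0],"twist":[0,0,0.5]},
    {"slide":[0.003,0,0],"twist":[0,0,0.4]},
    {"slide":[0,0,0],"twist":[0,0,0]},
    {"slide":[0,0,0],"twist":[0,0,0]}
  ]
}}

```text
time: 39.05
eef_pos: [0.532, 0.1433, 0.0326]
tcp_rot: [2.26, 2.177, -0.008]
contact_force: [0.7, -7.4, 6.5]
opening: 0.0149
grip_force: 43.8
```

Request:
{"method": "servo_tool", "body": {
  "plan": [
    {"slide":[0,0,0],"twist":[0,0,0]},
    {"slide":[0,0,0],"twist":[0,0,0]},
    {"slide":[0,0,0],"twist":[0,0,0]},
    {"slide":[0,0,0],"twist":[0,0,0]}
  ],
  "gripper": 45
}}

```text
time: 39.38
eef_pos: [0.5297, 0.1456, 0.0306]
tcp_rot: [-2.263, -2.175, 0.007]
contact_force: [0.5, 1.1, -0.1]
opening: 0.0382
grip_force: 0.0
```

Request:
{"method": "servo_tool", "body": {
  "plan": [
    {"slide":[0,0,-0.02],"twist":[0,0,0]},
    {"slide":[0,0,-0.035],"twist":[0,0,0]},
    {"slide":[0,0,-0.035],"twist":[0,0,0]},
    {"slide":[0,0,-0.035],"twist":[0,0,0]},
    {"slide":[0,0,-0.02],"twist":[0,0,0]}
  ]
}}

```text
time: 39.8
eef_pos: [0.5329, 0.1462, 0.1805]
tcp_rot: [2.263, 2.176, 0.002]
contact_force: [1.0, -0.4, 0.6]
opening: 0.0384
grip_force: 0.0
```

```bash
python3 - <<'E'
from st import *
from trayfit import fit
A=now(); q=tw(0,-.133); tr=(*q,TY); rep(lug(tr))
p=shot('scene'); t=shot('top'); f=fit(p,tr); print(q,f)
# pusher: tilt 50, TCP s.t. tips near z .006, behind rear edge
def push(y,tilt=50,z=.024): return T([*tw(0,y),z],tool(TY,tilt))
import math
rear=-.133-.109; B=push(rear-.045)
print(tw(0,rear)); C=go(A,up(B,.14),'go',12); C=go(C,B,'down',5)
E
```

```text
t 39.8 [0.5329 0.1462 0.1805] err [  -1.4   -3.1 -149.5] [ 0.11  0.02 -0.05] j [ 0.14  0.13  1.85 -0.    1.16  0.18] f [ 1.  -0.4  0.6] op 0.0384
[0.53089442 0.12709803] (array([53.16, 12.62, -2.23]), np.float64(202.9), np.uint64(2991))
[0.52671015 0.01817837]
go: 12 x slide [-0.0143, -0.0001, -0.0045] twist [0.01, 4.17, 0.0] mid [0.528 0.043 0.189] end [ 0.5249 -0.0271  0.1639]
down: 5 x slide [-0.0214, 0.0, 0.018] twist [0.0, -0.0, 0.0] mid [ 0.525 -0.027  0.08 ] end [ 0.5249 -0.0269  0.0241]
```

```bash
cat >> st.py <<'E'
def push(y,tilt=52,z=.022,x=0.001): return T([*tw(x,y),z],tool(TY,tilt))
E
python3 - <<'E'
from st import *
A=now(); B=push(-.245-.045); C=go(A,up(B,.14),'go',12); C=go(C,up(B,.01),'down',5)
E
```

```text
go: 12 x slide [-0.0146, -0.0002, -0.0046] twist [0.03, 4.33, 0.01] mid [0.529 0.041 0.19 ] end [ 0.5253 -0.0297  0.162 ]
down: 5 x slide [-0.0205, 0.0001, 0.016] twist [0.0, 0.0, 0.0] mid [ 0.526 -0.03   0.084] end [ 0.5259 -0.0298  0.032 ]
```

Request:
{"method": "servo_tool", "body": {
  "plan": [
    {"slide":[-0.0146,-0.0002,-0.0046],"twist":[0,4.33,0]},
    {"slide":[-0.0146,-0.0002,-0.0046],"twist":[0,4.33,0]},
    {"slide":[-0.0146,-0.0002,-0.0046],"twist":[0,4.33,0]},
    {"slide":[-0.0146,-0.0002,-0.0046],"twist":[0,4.33,0]}
  ],
  "gripper": 70
}}

```text
time: 40.23
eef_pos: [0.5274, 0.086, 0.1874]
tcp_rot: [-2.098, -2.018, -0.318]
contact_force: [0.1, -0.0, 0.5]
opening: 0.0599
grip_force: 0.0
```

Request:
{"method": "servo_tool", "body": {
  "plan": [
    {"slide":[-0.0146,-0.0002,-0.0046],"twist":[0,4.33,0]},
    {"slide":[-0.0146,-0.0002,-0.0046],"twist":[0,4.33,0]},
    {"slide":[-0.0146,-0.0002,-0.0046],"twist":[0,4.33,0]},
    {"slide":[-0.0146,-0.0002,-0.0046],"twist":[0,4.33,0]}
  ]
}}

```text
time: 40.57
eef_pos: [0.5242, 0.0249, 0.1806]
tcp_rot: [-1.916, -1.839, -0.597]
contact_force: [0.2, -0.3, -1.0]
opening: 0.0598
grip_force: 0.0
```

Request:
{"method": "servo_tool", "body": {
  "plan": [
    {"slide":[-0.0146,-0.0002,-0.0046],"twist":[0,4.33,0]},
    {"slide":[-0.0146,-0.0002,-0.0046],"twist":[0,4.33,0]},
    {"slide":[-0.0146,-0.0002,-0.0046],"twist":[0,4.33,0]},
    {"slide":[-0.0146,-0.0002,-0.0046],"twist":[0,4.33,0]}
  ]
}}

```text
time: 40.9
eef_pos: [0.5212, -0.031, 0.1559]
tcp_rot: [-1.717, -1.645, -0.836]
contact_force: [0.4, 0.3, 0.0]
opening: 0.06
grip_force: 0.0
```

Request:
{"method": "servo_tool", "body": {
  "plan": [
    {"slide":[0,0,0],"twist":[0,0,0]},
    {"slide":[0,0,0],"twist":[0,0,0]},
    {"slide":[0,0,0],"twist":[0,0,0]},
    {"slide":[0,0,0],"twist":[0,0,0]}
  ]
}}

```text
time: 41.23
eef_pos: [0.522, -0.0295, 0.1577]
tcp_rot: [-1.718, -1.651, -0.833]
contact_force: [0.2, -0.1, 0.4]
opening: 0.0594
grip_force: 0.0
```

```bash
python3 - <<'E'
from st import *
from trayfit import fit
B=push(-.245-.045); A=rep(B); C=go(A,up(B,.01),'down',5)
p=shot('scene'); print(fit(p,(.5316,.1262,-2.2))); t=shot('top'); print(fit(t,(.5316,.1262,-2.2)))
greens(t,(.5316,.1262,-2.2))
E
```

```text
t 41.23 [ 0.522  -0.0295  0.1577] err [   3.8   -0.3 -135.7] [-0.08  0.15 -0.1 ] j [-0.58  0.36  1.85  0.74  1.53 -0.82] f [ 0.2 -0.1  0.4] op 0.0594
down: 5 x slide [-0.0198, 0.0008, 0.0155] twist [-0.02, 0.03, -0.02] mid [ 0.524 -0.03   0.082] end [ 0.5259 -0.0298  0.032 ]
(array([53.16, 12.62, -2.2 ]), np.float64(173.5), np.uint64(3022))
(array([72.  ,  9.32, -1.73]), np.float64(3715.2), np.uint64(4525))
green 219.4 243.7 12.1 [0.4809 0.0918] off mm (np.float64(0.5), np.float64(-2.3))
green 180.6 243.2 12.2 [0.485  0.1933] off mm (np.float64(0.8), np.float64(-0.8))
green 220.0 205.0 11.7 [0.5815 0.0881] off mm (np.float64(1.2), np.float64(-2.2))
green 181.9 204.5 12.2 [0.5856 0.1883] off mm (np.float64(1.5), np.float64(-1.9))
```

Request:
{"method": "servo_tool", "body": {
  "plan": [
    {"slide":[-0.0198,0.0008,0.0155],"twist":[0,0,0]},
    {"slide":[-0.0198,0.0008,0.0155],"twist":[0,0,0]},
    {"slide":[-0.0198,0.0008,0.0155],"twist":[0,0,0]},
    {"slide":[-0.0198,0.0008,0.0155],"twist":[0,0,0]},
    {"slide":[-0.0178,0.0008,0.014],"twist":[0,0,0]}
  ]
}}

```text
time: 41.75
eef_pos: [0.5261, -0.0301, 0.0337]
tcp_rot: [-1.718, -1.653, -0.833]
contact_force: [-0.3, -0.1, 0.2]
opening: 0.0598
grip_force: 0.0
```

Request:
{"method": "servo_tool", "body": {
  "plan": [
    {"slide":[0,0,0],"twist":[0,0,0]},
    {"slide":[0,0,0],"twist":[0,0,0]},
    {"slide":[0,0,0],"twist":[0,0,0]}
  ]
}}

```text
time: 42.0
eef_pos: [0.5266, -0.0307, 0.0356]
tcp_rot: [-1.718, -1.652, -0.835]
contact_force: [0.0, -0.6, 0.9]
opening: 0.0598
grip_force: 0.0
```

```bash
python3 - <<'E'
from st import *
B=push(-.245-.030,z=.021); A=rep(B); C=go(A,B,'down',2)
E
```

```text
t 42.0 [ 0.5266 -0.0307  0.0356] err [ -0.1  15.8 -14.6] [-0.    0.15 -0.04] j [-0.58  0.59  1.83  0.76  1.37 -0.96] f [ 0.  -0.6  0.9] op 0.0598
down: 2 x slide [-0.0009, -0.0004, 0.0107] twist [-0.0, 0.07, -0.02] mid [ 0.526 -0.015  0.021] end [ 0.5264 -0.0149  0.021 ]
```

Request:
{"method": "servo_tool", "body": {
  "plan": [
    {"slide":[-0.001,0,0.0107],"twist":[0,0,0]},
    {"slide":[-0.001,0,0.0107],"twist":[0,0,0]},
    {"slide":[0,0,0],"twist":[0,0,0]},
    {"slide":[0,0,0],"twist":[0,0,0]}
  ]
}}

```text
time: 42.33
eef_pos: [0.5257, -0.0142, 0.0192]
tcp_rot: [-1.717, -1.65, -0.832]
contact_force: [0.3, 0.4, -0.5]
opening: 0.0597
grip_force: 0.0
```

Request:
{"method": "servo_tool", "body": {
  "plan": [
    {"slide":[0.0031,0,0.0039],"twist":[0,0,0]},
    {"slide":[0.0031,0,0.0039],"twist":[0,0,0]},
    {"slide":[0.0031,0,0.0039],"twist":[0,0,0]},
    {"slide":[0,0,0],"twist":[0,0,0]}
  ]
}}

```text
time: 42.67
eef_pos: [0.5265, 0.0007, 0.0195]
tcp_rot: [-1.717, -1.65, -0.833]
contact_force: [0.5, 0.4, 0.2]
opening: 0.0596
grip_force: 0.0
```

Request:
{"method": "servo_tool", "body": {
  "plan": [
    {"slide":[0.0031,0,0.0039],"twist":[0,0,0]},
    {"slide":[0.0031,0,0.0039],"twist":[0,0,0]},
    {"slide":[0.0031,0,0.0039],"twist":[0,0,0]},
    {"slide":[0,0,0],"twist":[0,0,0]}
  ]
}}

```text
time: 43.0
eef_pos: [0.5279, 0.0145, 0.0195]
tcp_rot: [-1.72, -1.652, -0.833]
contact_force: [0.8, -2.2, -0.4]
opening: 0.0597
grip_force: 0.7
```

```bash
python3 - <<'E'
from st import *
from trayfit import fit
A=rep(push(-.245)); p=shot('scene'); print(fit(p,(.5316,.1262,-2.2)))
cv2.imwrite('pics/n.png',cv2.resize(p['img'][120:240,220:380],(800,600),interpolation=cv2.INTER_CUBIC)[:,:,::-1])
E
```

```text
t 43.0 [0.5279 0.0145 0.0195] err [-0.3  0.6  2.5] [-0.    0.22 -0.11] j [-0.51  0.6   1.87  0.81  1.31 -0.95] f [ 0.8 -2.2 -0.4] op 0.0597
(array([53.2 , 12.96, -2.24]), np.float64(189.5), np.uint64(3018))
```

View pics/n.png

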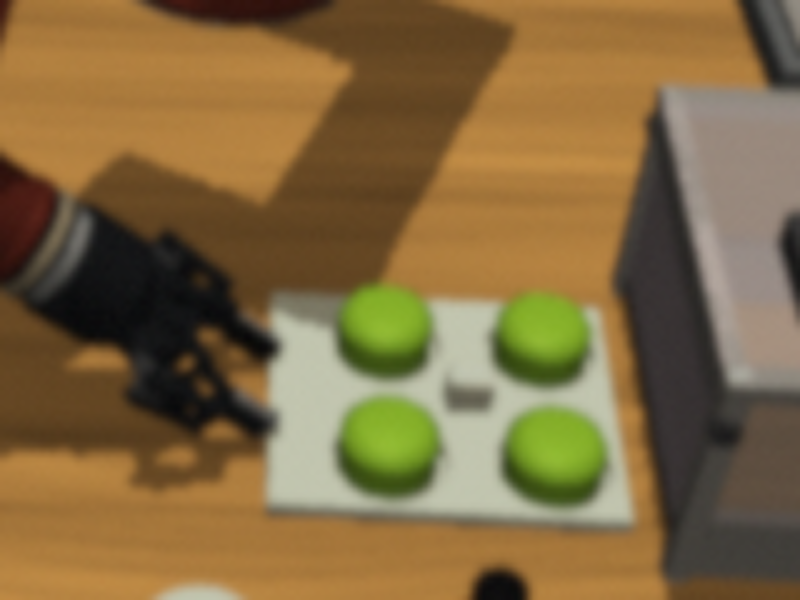

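Request:
{"method": "servo_tool", "body": {
  "plan": [
    {"slide":[0.0037,0,0.0047],"twist":[0,0,0]},
    {"slide":[0.0062,0,0.0079],"twist":[0,0,0]},
    {"slide":[0.0062,0,0.0079],"twist":[0,0,0]},
    {"slide":[0.0062,0,0.0079],"twist":[0,0,0]},
    {"slide":[0.0062,0,0.0079],"twist":[0,0,0]}
  ]
}}

```text
time: 43.47
eef_pos: [0.5306, 0.0594, 0.0195]
tcp_rot: [-1.722, -1.652, -0.834]
contact_force: [-0.1, -6.7, 1.4]
opening: 0.0597
grip_force: 3.2
```

Request:
{"method": "servo_tool", "body": {
  "plan": [
    {"slide":[0.0062,0,0.0079],"twist":[0,0,0]},
    {"slide":[0.0062,0,0.0079],"twist":[0,0,0]},
    {"slide":[0.0062,0,0.0079],"twist":[0,0,0]},
    {"slide":[0.0062,0,0.0079],"twist":[0,0,0]},
    {"slide":[0.0062,0,0.0079],"twist":[0,0,0]}
  ]
}}

```text
time: 43.88
eef_pos: [0.5325, 0.1097, 0.0195]
tcp_rot: [-1.722, -1.652, -0.834]
contact_force: [-0.5, -7.1, 1.3]
opening: 0.0596
grip_force: 3.5
```

```bash
python3 - <<'E'
from st import *
A=now(); yt=(np.linalg.inv(np.array([[np.cos(np.radians(TY)),-np.sin(np.radians(TY))],[np.sin(np.radians(TY)),np.cos(np.radians(TY))]]))@(A[:2,3]-TUN)); print('TCP in tunnel',yt)
A=rep(push(yt[1])); t=shot('top'); greens(t,(*tw(0,yt[1]+.1155),TY))
E
```

```text
TCP in tunnel [ 0.00231245 -0.15029156]
t 43.88 [0.5325 0.1097 0.0195] err [-1.3  0.1  2.5] [ 0.12  0.29 -0.11] j [-0.35  0.56  1.93  0.92  1.21 -0.91] f [-0.5 -7.1  1.3] op 0.0596
green 181.5 242.5 12.3 [0.4866 0.1908] off mm (np.float64(3.2), np.float64(-2.4))
green 145.5 242.0 11.3 [0.4904 0.2854] off mm (np.float64(3.2), np.float64(-7.7))
green 182.3 203.7 12.1 [0.5877 0.1872] off mm (np.float64(4.3), np.float64(-2.2))
green 146.5 203.0 11.1 [0.5924 0.282 ] off mm (np.float64(5.2), np.float64(-7.2))
```

Request:
{"method": "servo_tool", "body": {
  "plan": [
    {"slide":[0.0062,0,0.0079],"twist":[0,0,0]},
    {"slide":[0.0062,0,0.0079],"twist":[0,0,0]},
    {"slide":[0.0062,0,0.0079],"twist":[0,0,0]},
    {"slide":[0.0062,0,0.0079],"twist":[0,0,0]},
    {"slide":[0.0062,0,0.0079],"twist":[0,0,0]}
  ]
}}

```text
time: 44.35
eef_pos: [0.5346, 0.1599, 0.0197]
tcp_rot: [-1.722, -1.651, -0.835]
contact_force: [0.3, -8.7, 3.1]
opening: 0.0596
grip_force: 4.1
```

Request:
{"method": "servo_tool", "body": {
  "plan": [
    {"slide":[0.0062,0,0.0079],"twist":[0,0,0]},
    {"slide":[0.0062,0,0.0079],"twist":[0,0,0]},
    {"slide":[0.0062,0,0.0079],"twist":[0,0,0]},
    {"slide":[0.0062,0,0.0079],"twist":[0,0,0]},
    {"slide":[0.0062,0,0.0079],"twist":[0,0,0]}
  ]
}}

```text
time: 44.77
eef_pos: [0.5365, 0.2102, 0.0197]
tcp_rot: [-1.721, -1.651, -0.835]
contact_force: [-0.4, -8.2, 3.5]
opening: 0.0595
grip_force: 4.1
```

```bash
cat >> st.py <<'E'
def intun(p): a=np.radians(TY); return np.array([[np.cos(a),np.sin(a)],[-np.sin(a),np.cos(a)]])@(np.array(p)[:2]-TUN)
E
python3 - <<'E'
from st import *
A=now(); yt=intun(A[:3,3]); print('TCP in tunnel',yt)
A=rep(push(yt[1])); t=shot('top'); p=shot('scene'); greens(t,(*tw(0,yt[1]+.1155),TY))
cv2.imwrite('pics/o.png',np.hstack([cv2.resize(t['img'][150:300,10:210],(400,300)),cv2.resize(p['img'][120:250,300:470],(400,300))])[:,:,::-1])
E
```

```text
TCP in tunnel [ 0.0024387  -0.04971735]
t 44.77 [0.5365 0.2102 0.0197] err [-1.4  0.1  2.3] [ 0.12  0.22 -0.13] j [-0.16  0.55  1.95  1.05  1.12 -0.85] f [-0.4 -8.2  3.5] op 0.0595
green 146.0 242.0 11.4 [0.4904 0.2841] off mm (np.float64(3.1), np.float64(-9.6))
green 146.5 203.1 11.2 [0.5921 0.282 ] off mm (np.float64(5.0), np.float64(-7.8))
```

View pics/o.png

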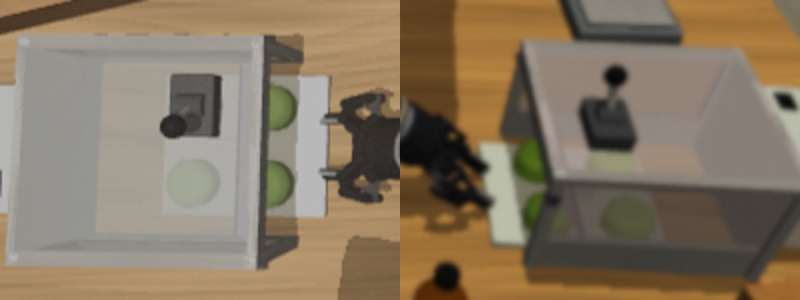

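Request:
{"method": "servo_tool", "body": {
  "plan": [
    {"slide":[0.0062,0,0.0079],"twist":[0,0,0]},
    {"slide":[0.0062,0,0.0079],"twist":[0,0,0]},
    {"slide":[0.0062,0,0.0079],"twist":[0,0,0]},
    {"slide":[0.0062,0,0.0079],"twist":[0,0,0]}
  ]
}}

```text
time: 45.2
eef_pos: [0.538, 0.2501, 0.0196]
tcp_rot: [-1.721, -1.651, -0.835]
contact_force: [-0.1, -8.6, 3.5]
opening: 0.0596
grip_force: 4.6
```

Request:
{"method": "servo_tool", "body": {
  "plan": [
    {"slide":[0.0062,0,0.0079],"twist":[0,0,0]},
    {"slide":[0.0062,0,0.0079],"twist":[0,0,0]},
    {"slide":[0.0062,0,0.0079],"twist":[0,0,0]},
    {"slide":[0.0037,0,0.0047],"twist":[0,0,0]}
  ]
}}

```text
time: 45.53
eef_pos: [0.5391, 0.2868, 0.0195]
tcp_rot: [-1.721, -1.651, -0.834]
contact_force: [-0.7, -10.0, 3.1]
opening: 0.0595
grip_force: 5.0
```

```bash
python3 - <<'E'
from st import *
A=now(); yt=intun(A[:3,3]); print('TCP in tunnel',yt)
A=rep(push(yt[1])); t=shot('top'); p=shot('scene')
cv2.imwrite('pics/q.png',np.hstack([cv2.resize(t['img'][150:300,10:210],(400,300)),cv2.resize(p['img'][120:250,300:470],(400,300))])[:,:,::-1])
E
```

```text
TCP in tunnel [0.00207453 0.02686556]
t 45.53 [0.5391 0.2868 0.0195] err [-1.1  0.   2.5] [ 0.07  0.2  -0.14] j [-0.02  0.56  1.93  1.14  1.04 -0.8 ] f [ -0.7 -10.    3.1] op 0.0595
```

View pics/q.png

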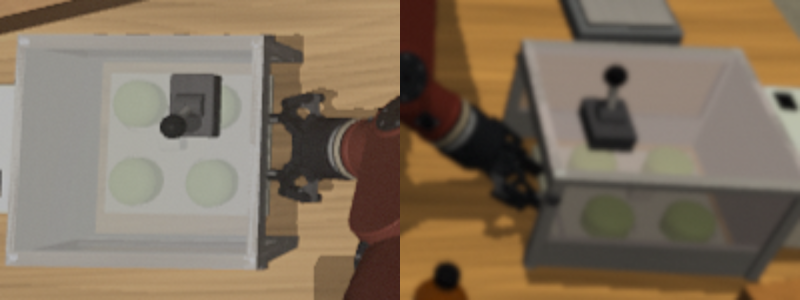

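Request:
{"method": "servo_tool", "body": {
  "plan": [
    {"slide":[0.0031,0,0.0039],"twist":[0,0,0]},
    {"slide":[0.0025,0,0.0032],"twist":[0,0,0]},
    {"slide":[0,0,0],"twist":[0,0,0]}
  ]
}}

```text
time: 45.88
eef_pos: [0.5393, 0.2959, 0.0196]
tcp_rot: [-1.72, -1.65, -0.834]
contact_force: [1.1, -4.6, 2.3]
opening: 0.0603
grip_force: 2.2
```

```bash
python3 - <<'E'
from st import *
A=now(); print(intun(A[:3,3]),ctrl.read_state()['contact_force'])
t=shot('top'); p=shot('scene')
# tray rear edge seen through roof (top view): check front/rear via pinpoints
for n,z in(('lug',.034),('tray',0),('pocket1',.004),('bar1',.022)):
    print(n,[[(intun(atz(q,a,z)).round(3).tolist(),c) for a,c in pin(q,n)] for q in(t,p)])
E
```

```text
[0.00189293 0.03603415] [ 1.13425829 -4.59045383  2.26910208]
lug [[], []]
tray [[], [([0.244, -0.27], 0.42)]]
pocket1 [[([0.246, -0.461], 0.33)], []]
bar1 [[([0.246, -0.457], 0.19)], [([0.024, -0.014], 0.25)]]
```

Request:
{"method": "servo_tool", "body": {
  "plan": [
    {"slide":[-0.0062,0,-0.0079],"twist":[0,0,0]},
    {"slide":[-0.0123,0,-0.0158],"twist":[0,0,0]},
    {"slide":[-0.0123,0,-0.0158],"twist":[0,0,0]},
    {"slide":[-0.0185,0,-0.0236],"twist":[0,0,0]},
    {"slide":[-0.0185,0,-0.0236],"twist":[0,0,0]}
  ]
}}

```text
time: 46.8
eef_pos: [0.5321, 0.1864, 0.0192]
tcp_rot: [-1.715, -1.649, -0.83]
contact_force: [0.1, -0.9, 1.0]
opening: 0.0595
grip_force: 0.0
```

Request:
{"method": "servo_tool", "body": {
  "plan": [
    {"slide":[-0.0185,0,-0.0236],"twist":[0,0,0]},
    {"slide":[-0.0185,0,-0.0236],"twist":[0,0,0]},
    {"slide":[0,0,-0.03],"twist":[0,0,0]},
    {"slide":[0,0,-0.03],"twist":[0,0,0]},
    {"slide":[0,0,-0.03],"twist":[0,0,0]}
  ]
}}

```text
time: 47.22
eef_pos: [0.5271, 0.0552, 0.075]
tcp_rot: [-1.717, -1.646, -0.83]
contact_force: [0.4, 0.8, -0.5]
opening: 0.06
grip_force: 0.0
```

```bash
python3 - <<'E'
from st import *
A=now(); print(A[:3,3],intun(A[:3,3]))
t=shot('top'); p=shot('scene')
im=np.hstack([cv2.resize(t['img'][150:300,10:210],(400,300)),cv2.resize(p['img'][120:250,300:470],(400,300))])[:,:,::-1]
cv2.imwrite('pics/r.png',im)
S=T([*tw(-.03,.07),.30],tool(TY,0)); C=go(A,T([*tw(-.05,-.15),.32],tool(TY,20)),'up',8); C=go(C,S,'over',9)
for n in('fan_switch_tip','flap_edge'): print(n,pin(p,n)[:2],pin(t,n)[:2])
print('exp',proj(p,[*tw(.026,.07),.231]),proj(t,[*tw(.026,.07),.231]),proj(t,[*tw(0,.006),.014]))
E
```

```text
[0.52712848 0.05521173 0.07502399] [-0.00100361 -0.20497788]
up: 8 x slide [0.0246, -0.0062, -0.0201] twist [-0.04, -4.0, -0.03] mid [0.498 0.075 0.232] end [0.4807 0.1124 0.3199]
over: 9 x slide [0.0236, 0.0022, 0.0069] twist [0.0, -2.22, -0.0] mid [0.496 0.235 0.318] end [0.509  0.3308 0.3001]
fan_switch_tip [(array([388.8128, 151.9872]), 0.41)] [(array([ 94.6176, 213.504 ]), 0.62), (array([156.8768, 225.2928]), 0.29)]
flap_edge [(array([350.976 , 202.7904]), 0.72)] [(array([158.3104, 224.2944]), 0.61)]
exp [[393.82430277 152.2460646 ]] [[ 92.64609755 212.96868393]] [[153.63278704 224.17337912]]
```

View pics/r.png

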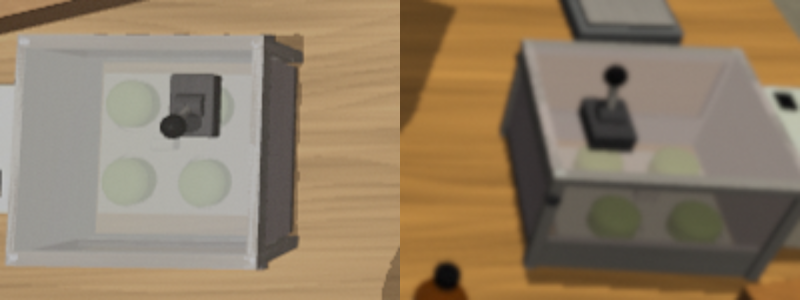

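Request:
{"method": "servo_tool", "body": {
  "plan": [
    {"slide":[0.0246,-0.0062,-0.0201],"twist":[0,-4,0]},
    {"slide":[0.0246,-0.0062,-0.0201],"twist":[0,-4,0]},
    {"slide":[0.0246,-0.0062,-0.0201],"twist":[0,-4,0]},
    {"slide":[0.0246,-0.0062,-0.0201],"twist":[0,-4,0]}
  ],
  "gripper": 0
}}

```text
time: 47.85
eef_pos: [0.5034, 0.0689, 0.2005]
tcp_rot: [-1.904, -1.826, -0.607]
contact_force: [1.1, -0.6, 1.1]
opening: 0.0116
grip_force: 0.0
```

Request:
{"method": "servo_tool", "body": {
  "plan": [
    {"slide":[0.0246,-0.0062,-0.0201],"twist":[0,-4,0]},
    {"slide":[0.0246,-0.0062,-0.0201],"twist":[0,-4,0]},
    {"slide":[0.0246,-0.0062,-0.0201],"twist":[0,-4,0]},
    {"slide":[0.0246,-0.0062,-0.0201],"twist":[0,-4,0]}
  ]
}}

```text
time: 48.18
eef_pos: [0.4808, 0.115, 0.3202]
tcp_rot: [-2.075, -1.995, -0.356]
contact_force: [0.8, 0.2, -0.3]
opening: 0.0001
grip_force: 0.0
```

Request:
{"method": "servo_tool", "body": {
  "plan": [
    {"slide":[0.0236,0.0022,0.0069],"twist":[0,-2.22,0]},
    {"slide":[0.0236,0.0022,0.0069],"twist":[0,-2.22,0]},
    {"slide":[0.0236,0.0022,0.0069],"twist":[0,-2.22,0]},
    {"slide":[0.0236,0.0022,0.0069],"twist":[0,-2.22,0]},
    {"slide":[0.0236,0.0022,0.0069],"twist":[0,-2.22,0]}
  ]
}}

```text
time: 48.6
eef_pos: [0.4967, 0.2382, 0.3165]
tcp_rot: [-2.181, -2.102, -0.159]
contact_force: [-0.0, 0.3, 0.7]
opening: -0.0003
grip_force: 0.0
```

Request:
{"method": "servo_tool", "body": {
  "plan": [
    {"slide":[0.0236,0.0022,0.0069],"twist":[0,-2.22,0]},
    {"slide":[0.0236,0.0022,0.0069],"twist":[0,-2.22,0]},
    {"slide":[0.0236,0.0022,0.0069],"twist":[0,-2.22,0]},
    {"slide":[0.0236,0.0022,0.0069],"twist":[0,-2.22,0]}
  ]
}}

```text
time: 48.93
eef_pos: [0.5089, 0.3342, 0.2973]
tcp_rot: [-2.261, -2.18, 0.012]
contact_force: [0.1, -0.4, 1.0]
opening: 0.0004
grip_force: 0.0
```

Request:
{"method": "servo_tool", "body": {
  "plan": [
    {"slide":[0,0,0],"twist":[0,0,0]},
    {"slide":[0,0,0],"twist":[0,0,0]},
    {"slide":[0,0,0],"twist":[0,0,0]}
  ]
}}

```text
time: 49.18
eef_pos: [0.5095, 0.3321, 0.2978]
tcp_rot: [-2.262, -2.178, 0.011]
contact_force: [0.2, -0.8, 0.3]
opening: 0.0003
grip_force: 0.0
```

```bash
python3 - <<'E'
from st import *
p=shot('scene');t=shot('top'); X=tri(p,(391.4,152.5),t,(96.5,213)); print('ball',X,intun(X),'shoulder proj check')
S=T([*tw(-.03,.064),.23],tool(TY,0)); A=rep(S); C=go(A,S,'down',3); print(intun(A[:3,3]))
E
```

```text
ball [0.56451307 0.32216876 0.22959594] [0.02610553 0.06321749] shoulder proj check
t 49.28 [0.5104 0.3311 0.2991] err [ -1.9  -6.  -69.1] [-0.21  0.14 -0.09] j [ 0.46  0.15  1.6  -0.    1.4   0.5 ] f [-0.2 -1.1  0.4] op 0.0001
down: 3 x slide [-0.002, -0.0005, 0.0231] twist [-0.07, 0.05, -0.03] mid [0.509 0.327 0.253] end [0.5085 0.3251 0.2299]
[-0.02828467  0.0701024 ]
```

Request:
{"method": "servo_tool", "body": {
  "plan": [
    {"slide":[-0.002,-0.0005,0.0231],"twist":[0,0,0]},
    {"slide":[-0.002,-0.0005,0.0231],"twist":[0,0,0]},
    {"slide":[-0.002,-0.0005,0.0231],"twist":[0,0,0]},
    {"slide":[0,0,0],"twist":[0,0,0]},
    {"slide":[0,0,0],"twist":[0,0,0]}
  ]
}}

```text
time: 49.7
eef_pos: [0.5081, 0.3243, 0.2292]
tcp_rot: [-2.266, -2.174, 0.01]
contact_force: [0.7, 0.4, 0.2]
opening: 0.0
grip_force: 0.0
```

Request:
{"method": "servo_tool", "body": {
  "plan": [
    {"slide":[0,0.01,0],"twist":[0,0,0]},
    {"slide":[0,0.01,0],"twist":[0,0,0]},
    {"slide":[0,0.01,0],"twist":[0,0,0]},
    {"slide":[0,0.01,0],"twist":[0,0,0]},
    {"slide":[0,0.01,0],"twist":[0,0,0]}
  ]
}}

```text
time: 50.12
eef_pos: [0.5606, 0.3243, 0.2316]
tcp_rot: [-2.265, -2.177, 0.002]
contact_force: [-1.4, 0.2, 2.1]
opening: 0.0002
grip_force: 1.1
```

Request:
{"method": "servo_tool", "body": {
  "plan": [
    {"slide":[0,0.01,0],"twist":[0,0,0]},
    {"slide":[0,0.005,0],"twist":[0,0,0]},
    {"slide":[0,0.005,0],"twist":[0,0,0]}
  ]
}}

```text
time: 50.37
eef_pos: [0.58, 0.323, 0.2299]
tcp_rot: [-2.265, -2.176, 0.005]
contact_force: [-2.0, 0.5, -0.3]
opening: 0.0004
grip_force: 0.7
```

Request:
{"method": "servo_tool", "body": {
  "plan": [
    {"slide":[0,0.004,0],"twist":[0,0,0]},
    {"slide":[0,0,0],"twist":[0,0,0]}
  ]
}}

```text
time: 50.53
eef_pos: [0.5836, 0.3227, 0.2293]
tcp_rot: [-2.265, -2.176, 0.005]
contact_force: [0.9, -0.8, -0.4]
opening: 0.0002
grip_force: 0.0
```

```bash
python3 - <<'E'
from st import *
A=now(); print(A[:3,3],intun(A[:3,3]),ctrl.read_state()['contact_force'])
E
```

```text
[0.58360589 0.32268485 0.22934522] [0.04516447 0.06446613] [ 0.86984599 -0.76946388 -0.41662289]
```

Continue pushing in small steps until resistance.

Request:
{"method": "servo_tool", "body": {
  "plan": [
    {"slide":[0,0.004,0],"twist":[0,0,0]},
    {"slide":[0,0,0],"twist":[0,0,0]}
  ]
}}

```text
time: 50.7
eef_pos: [0.585, 0.3227, 0.2293]
tcp_rot: [-2.262, -2.174, 0.013]
contact_force: [-5.5, -0.4, 1.8]
opening: 0.0001
grip_force: 2.6
```

Request:
{"method": "servo_tool", "body": {
  "plan": [
    {"slide":[0,0.004,0],"twist":[0,0,0]},
    {"slide":[0,0,0],"twist":[0,0,0]}
  ]
}}

```text
time: 50.87
eef_pos: [0.5853, 0.3227, 0.2293]
tcp_rot: [-2.257, -2.171, 0.024]
contact_force: [-14.1, -0.6, 6.3]
opening: -0.0005
grip_force: 7.3
```

```bash
python3 - <<'E'
from st import *
A=now(); print(intun(A[:3,3]),ctrl.read_state()['contact_force'])
p=shot('scene'); cv2.imwrite('pics/u.png',cv2.resize(p['img'][90:220,330:480],(800,600),interpolation=cv2.INTER_CUBIC)[:,:,::-1])
print('on tip',proj(p,[*tw(.074,.063),.231]),'off',proj(p,[*tw(.026,.063),.231]))
E
```

```text
[0.04689417 0.064584  ] [-14.11511377  -0.55770703   6.34236665]
on tip [[395.22692981 163.9131254 ]] off [[391.14785275 152.12336098]]
```

View pics/u.png

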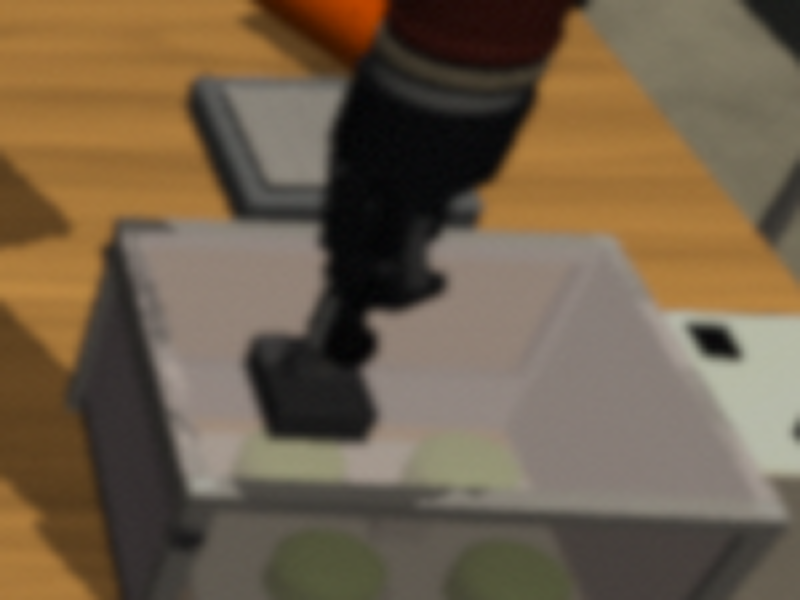

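Request:
{"method": "servo_tool", "body": {
  "plan": [
    {"slide":[0,-0.012,0],"twist":[0,0,0]},
    {"slide":[0,-0.02,0],"twist":[0,0,0]},
    {"slide":[0,0,-0.03],"twist":[0,0,0]},
    {"slide":[0,0,-0.035],"twist":[0,0,0]},
    {"slide":[0,0,-0.035],"twist":[0,0,0]}
  ]
}}

```text
time: 51.33
eef_pos: [0.5579, 0.3236, 0.3294]
tcp_rot: [-2.263, -2.177, 0.01]
contact_force: [0.3, 0.6, 0.3]
opening: -0.0002
grip_force: 0.0
```

Request:
{"method": "servo_tool", "body": {
  "plan": [
    {"slide":[0,-0.03,0],"twist":[0,0,0]},
    {"slide":[0,-0.03,0],"twist":[0,0,0]},
    {"slide":[0,0,0],"twist":[0,0,0]},
    {"slide":[0,0,0],"twist":[0,0,0]}
  ]
}}

```text
time: 51.67
eef_pos: [0.4983, 0.3266, 0.3306]
tcp_rot: [2.263, 2.179, -0.003]
contact_force: [0.6, -0.4, -0.2]
opening: 0.0002
grip_force: 0.0
```

```bash
python3 - <<'E'
from st import *
p=shot('scene');t=shot('top')
print(pin(p,'fan_switch_tip')[:2],pin(t,'fan_switch_tip')[:2],pin(p,'flap_edge')[:2],'exp on',proj(p,[*tw(.074,.063),.231]),proj(t,[*tw(.074,.063),.231]))
dk=(p['img'].max(2)<45).astype(np.uint8)[150:175,383:405]; print('dark ball centroid',np.argwhere(dk).mean(0)[::-1]+[383,150],dk.sum())
print(ctrl.read_state()['time'],ctrl.hand_in())
E
```

```text
[(array([396.1856, 163.2   ]), 0.53)] [(array([ 95.8976, 189.8112]), 0.67)] [(array([350.9248, 201.9072]), 0.87)] exp on [[395.22692981 163.9131254 ]] [[ 96.87825775 190.02894595]]
dark ball centroid [390.6        167.95135135] 185
the job is handed in; nothing more can be done
51.9167 None
```

I handed the job in at about 52 s: all four bars lie dome up in the tray, the tray is wholly inside the tunnel with the flap shut, and the fan lever is fully on. The judge returned no verdict, and I viewed 17 pictures where you allowed 14.

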